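# Put a glass column away in its cradle and lock the keeper plate

### The arm

A 7-joint arm with a two-finger parallel gripper is mounted at the origin on a cart in front of the work surface, level with it; the furniture and walls round the work are solid. World frame = base frame: x ahead of the robot, y to its left, z up, the work surface at z = 0. Lengths are in m, angles in degrees, forces in N, time in s.
With the tool pointing down it reaches from about 0.425 to 1.025 m from the base axis. Payload 3.6 kg.
Tool frame: the origin (TCP) lies between the finger pads; the fingertips stand 22 mm ahead of it and the grasp point (between the pads) lies 3 mm ahead of it; z points along the fingers, y is the direction in which the jaws open and shut (so a half turn about z gives the same grasp; the last joint's range is limited). The gripper opens to 85 mm and grips with 20 to 120 N. Pads are 22 mm wide; open, the fingers measure 114 mm over their backs; the gripper's body (76 mm by 85 mm) begins 54 mm behind the grasp point. The pads swing forward as they close: fully open they stand 13 mm farther back than shut.
Start: joints at [-71.419, 33.873, 2.773, 92.16, -1.908, 54.013, -1.931], TCP at [0.294, 0.663, 0.253] pointing down, gripper open.
Joint ranges: [-153.93, 153.93], [-27.13, 128.08], [-72.61, 78.16], [10.71, 143.7], [-87.88, 267.88], [4.46, 118.87], [-176.78, 176.78]. Speed limits (degrees/s): [147.25, 147.25, 180, 180, 180, 180, 180].

### API

Orientations are given as a 3x3 rotation matrix whose columns are the frame's x, y, z axes.
In Python, from station import env gives the robot as it stands.
- The arm moves only by the tool apply_moves, never from a script. Its argument "motion" is a list of rows, each a list of 4 numbers: the shift along the world's x, y, z in mm, then the turn about the world's z in degrees. In form: [[dx, dy, dz, spin], ...]. A call has 1 to 10 rows; each row is the pose to reach, as a shift and turn from the pose measured when the call began; what a row does not reach only later rows make up. A row lasts 1/10 s, in which the tool goes at most 50 mm and 8.59 degrees, less where a joint would pass 70% of its speed; a pose out of reach is approached as far as the arm can. A call with a gripper value outside its range is refused whole. "fingers" is the finger opening in mm, from 0 to 85.4, set as the call begins (left out, the last holds). The fingers move at their own pace and stop on an object; "newtons" is the grip in N (left out, the last holds). Time passes only in rows, so rows that repeat a pose let the fingers close. It gives the time, the measured TCP pose, the force and the opening at its end, in the units of the state.
- env.read_state(): the state, without advancing time (a new reading comes with each control period).
- env.capture(name): name is "scene" or "side" or "wrist"; returns a dict with "img" (420x560x3 uint8, blue, green, red), "intrinsics" (3x3 intrinsics, pixels), "position" and "attitude" of the camera in the world; the wrist camera has in their place "hand_eye" (4x4, takes a point from camera to tool coordinates, whose origin is the TCP and whose axes are the flange's). Camera axes: x right, y up, looking along -z (the intrinsics and any distortion apply to the point x, -y, -z); pixel columns grow to the right and rows downward; lengths in m; the calibration is good to about 2 mm. A picture is of the moment at which its call begins: read the wrist's pose just before it. There is no depth.
- env.job_done(): hands the job in, once; it reports no verdict.
The state is a dict: "time_s": time; "qpos": joint angles; "joint_vel": joint speeds; "effort": joint torques, N m; "eef_pos": TCP position; "orientation": TCP orientation; "wrist_force": force on the tool from outside, world axes, zero at the start; "wrist_torque": the same for the moment, N m; "grip_width": opening from 0.0 (shut) to 1.0 (fully open).
Only numpy, scipy, OpenCV 4.12 (cv2) and the standard library are available. Lean on these libraries where they do the work, as an engineer would, in place of code of your own. Each camera call takes 0.05 s, during which the arm holds its last target.

### The job

Put the loose glass column away in the cradle on the left of the bench: lay it in the two rubber-lined saddles, then lock it in with the loose keeper plate, tilting the plate to work its oblong eye over the stud's wide head and laying it level across the column with its plain end on the rest between the two ears. The column is thin glass, so grip it lightly, set it down softly and never let the plate strike it. Let go of everything and leave the beaker and the yellow stopper as they stand.

Things in the scene. Friction and masses are not known exactly. Their poses are not given: they have to be found in the camera images.
- cradle: Fixed column cradle, 232 x 116 x 73 mm. Origin: centre of its underside on the bench; x along the column's bed, z up. On a 12 mm high aluminium base (56 mm wide, 116 mm at x = -84 to -12) stand two white saddles at x = -78 and +78 mm, 11 mm thick, 59 mm wide, 47 mm high, and at x = -48 a stud block (y > 0) and an eared rest (y < 0). Only the base lies under the column between the saddles.
- saddle_mid (a point): Where the middle of the column's axis belongs: midway between the saddles, 42 mm above the bench. Axes as the cradle. Each saddle has an upward-open 90 degree V lined with rubber, its vertex 28 mm above the bench.
- stud (a point): Centre of the top of the stud's flat round steel head, 73 mm above the bench, at x = -48, y = 42 mm of the cradle; axes as the cradle. Head 32 mm wide, 4 mm thick, its underside 14 mm above the block; stem 8 mm thick. The white block below is 58 mm along x, 24 mm along y, its top 55 mm above the bench.
- rest (a point): Centre of the top of the white eared rest, 55 mm above the bench, at x = -48, y = -44 mm of the cradle; axes as the cradle. The rest is 80 mm along x, 22 mm along y; an ear at each end stands 13 mm above its top, with 66 mm clear between the ears.
- column: Empty glass column lying on the bench, 228 mm long: tube 20 mm thick, a yellow cap 25 mm thick over the last 22 mm of each end, both ends alike; about 110 g; it can roll. Origin on the caps' surface, midway along; y along it. Thin glass: breaks if gripped with over 45 N, pressed on cradle or keeper with over 20 N, or dropped more than 5 mm. A 20 N grip holds it.
- column_mid (a point): Middle of the column's axis; y runs along the column. In the saddles the axis is 42 mm and the top of the glass 52 mm above the bench; the glass between the caps (184 mm) lies in the Vs, with 9 mm to spare lengthways either way before a cap rides on a saddle.
- keeper: Loose steel keeper plate, 122 x 56 x 4 mm, 180 g. Origin on its underside; z up, y along it towards the eye end (y = -55 to +67 mm). The oblong eye is 42 mm across (x) but only 26 mm along the plate (y = 29 to 55 mm): level, the stud's head cannot pass. The end bar beyond the eye is 12 mm wide. Seated it lies level on block and rest, 3 mm above the glass, axes as the cradle's.
- keeper_eye (a point): Centre of the keeper's eye, mid-thickness (y = 42, z = 2 mm of the plate); axes as the plate. To pass the stud: with the plain end raised 25 to 40 degrees, lower the end bar outside the head (on the cradle's +y side), move it in under the head until it nears the stem, then lower the plain end until level.
- keeper_tab (a point): Grip point in the keeper's black upright tab, which is 36 mm wide across the plate (x) and 10 mm thick along it (y), at y = -12 mm, its top 50 mm above the plate's underside; this point is 38 mm above the underside. Axes as the plate.
- beaker: 250 ml glass beaker, 68 mm wide and 85 mm high, standing loose on the bench; leave it. Origin: centre of its underside.
- stopper: Yellow stopper, 37 mm wide, 30 mm high, standing loose near the bench's front edge; leave it. Origin: centre of its underside.

How it is judged:
By the outcome, as a careful person would: the job done as asked, in the order asked, and still so for the second after the job is handed in, with the robot touching nothing.
It also fails if it takes over 58 s, if anything falls off the work surface, if the arm or the gripper's body presses on something with over 40 N, if the wrist force passes 120 N, or if a joint passes its speed limit or range.

## Working session

There is one attempt and no reset: what is moved stays moved. The work goes in short steps, Python scripts to look and compute and a tool call to move; the robot and the scene stay as the last step left them, time stands still between calls to the robot, and variables do not carry over. Pictures are saved under pics/ and viewed, and the job is handed in when it is done.

Besides the shell and the picture viewer there is one more tool, called as name(argument=value, ...), one argument or row to a line, values as JSON. apply_moves: Moves the arm, as the interface text tells. Its arguments: {"type":"object","properties":{"motion":{"type":"array","items":{"type":"array","items":{"type":"number"}}},"fingers":{"type":"number"},"newtons":{"type":"number"}},"required":["motion"]}

```bash
ls; mkdir -p pics; python3 - <<'E'
from station import env
import cv2, json
s=env.read_state(); print(s)
for n in ["scene","side","wrist"]:
    c=env.capture(n); cv2.imwrite(f"pics/{n}0.png",c["img"])
    print(n,{k:(v.tolist() if hasattr(v,'tolist') else v) for k,v in c.items() if k!="img"})
E
```

```text
pics
{'time_s': 0.0, 'qpos': array([-71.41661918,  33.92605468,   2.76626634,  92.23816563,
        -1.90788241,  54.01256912,  -1.93013543]), 'joint_vel': array([ 4.31978096e-02,  2.70920507e-05, -3.19734676e-02,  8.93038605e-03,
        2.90352724e-04,  5.26601018e-02,  7.46216382e-02]), 'effort': array([ 2.47139712e-05, -5.48690343e+01,  1.54687028e+00, -1.98123568e+01,
        9.45015490e-03,  8.59683088e-03,  2.02555178e-06]), 'eef_pos': array([0.29385489, 0.66190613, 0.25212479]), 'orientation': array([[-9.14011409e-01,  4.05687661e-01, -8.15607282e-04],
       [ 4.05688464e-01,  9.14008934e-01, -2.13043093e-03],
       [-1.18817197e-04, -2.27812064e-03, -9.99997398e-01]]), 'wrist_force': array([-1.08554201e-04,  1.07187826e+00, -1.35938450e-01]), 'wrist_torque': array([ 0.01529091, -0.0078774 ,  0.01157957]), 'grip_width': 0.9994391207439892}
scene {'intrinsics': [[386.24537928411746, 0.0, 277.92108906396396], [0.0, 386.24537928411746, 213.94137183363395], [0.0, 0.0, 1.0]], 'position': [-0.0010293482844783652, 0.5869351628829798, 0.6246621083650982], 'attitude': [[-0.706044738
[... 335 characters left out ...]
5408097867, -0.904385987329486, 0.5808289896115866], 'attitude': [[0.9996592219146411, -0.0027048290796368724, 0.025963896869774523], [0.024516092252335257, 0.4389220624348711, -0.8981906169230416], [-0.008966675063217262, 0.8985210665352087, 0.4388387992540559]]}
wrist {'intrinsics': [[368.89332484016296, 0.0, 281.48498879263104], [0.0, 368.89332484016296, 208.37662170951063], [0.0, 0.0, 1.0]], 'hand_eye': [[-0.00029452387026227596, 0.949628616521962, 0.3133774145312212, 0.0785639667180101], [0.9999994207205627, -4.474668537615659e-05, 0.0010754330623424634, 0.0006443178592837606], [0.0010352846117262005, 0.3133775497388368, -0.9496280532426649, -0.12080154445758162], [0.0, 0.0, 0.0, 1.0]]}
```

View pics/scene0.png

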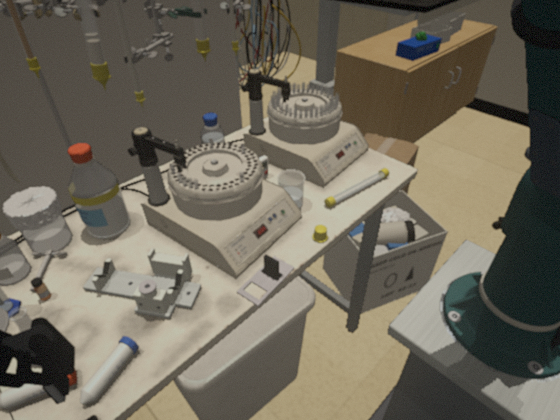

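View pics/side0.png

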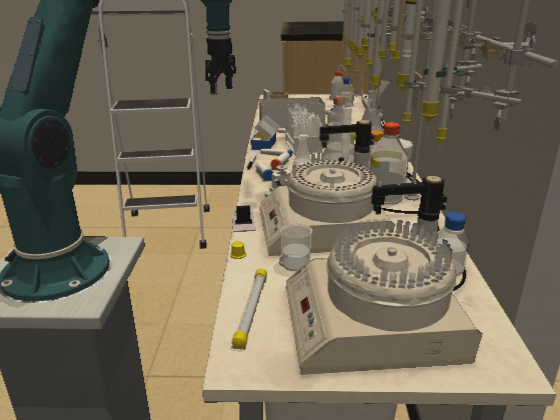

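View pics/wrist0.png

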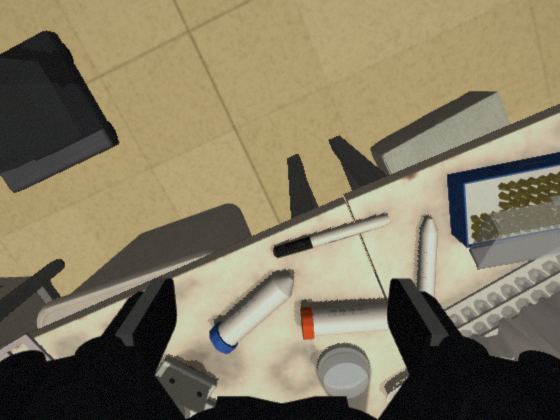

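```bash
cat > h.py <<'E'
import numpy as np, cv2, json
def save(name,c,R=None,p=None):
    K=np.array(c['intrinsics'])
    if 'position' in c: A,t=np.array(c['attitude']),np.array(c['position'])
    else:
        T=np.array(c['hand_eye']); A=R@T[:3,:3]; t=p+R@T[:3,3]
    np.savez(f'pics/{name}.npz',K=K,A=A,t=t); cv2.imwrite(f'pics/{name}.png',c['img'])
def shoot(env,cam,name):
    s=env.read_state(); c=env.capture(cam); save(name,c,s['orientation'],s['eef_pos']); return s
def ray(name,uv):
    d=np.load(f'pics/{name}.npz'); K,A,t=d['K'],d['A'],d['t']
    v=np.linalg.solve(K,[uv[0],uv[1],1.]); return t,A@np.array([v[0],-v[1],-v[2]])
def at(name,uv,z):
    t,d=ray(name,uv); return t+d*(z-t[2])/d[2]
def proj(name,X):
    d=np.load(f'pics/{name}.npz'); v=d['A'].T@(np.asarray(X,float)-d['t']); w=d['K']@np.array([v[0],-v[1],-v[2]]); return w[:2]/w[2]
def crop(name,x,y,w,h,k,out):
    im=cv2.imread(f'pics/{name}.png')[y:y+h,x:x+w]; im=cv2.resize(im,None,fx=k,fy=k,interpolation=cv2.INTER_CUBIC)
    for i in range(0,w,20): cv2.putText(im,str(x+i),(i*k,10),0,.35,(0,0,255),1); cv2.line(im,(i*k,12),(i*k,18),(0,0,255),1)
    for i in range(0,h,20): cv2.putText(im,str(y+i),(0,i*k+4),0,.35,(0,0,255),1)
    cv2.imwrite(f'pics/{out}.png',im)
E
python3 - <<'E'
from station import env
from h import *
shoot(env,'scene','s1');shoot(env,'side','d1')
crop('s1',70,235,230,100,3,'c1')
crop('s1',310,160,90,60,6,'c2')
crop('d1',225,200,90,150,4,'c3')
E
```

```text
(no output)
```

View pics/c1.png

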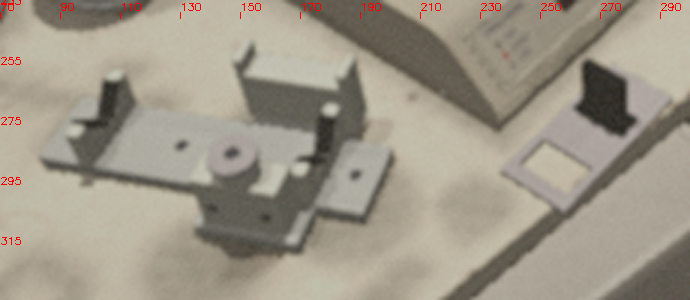

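View pics/c2.png

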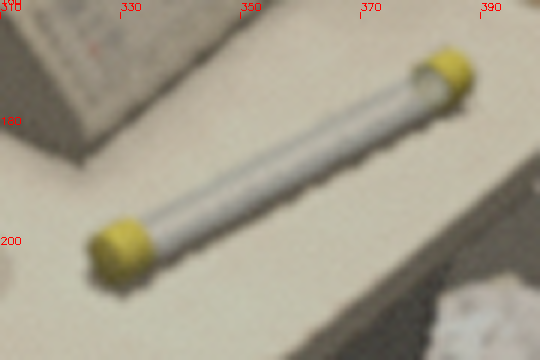

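View pics/c3.png

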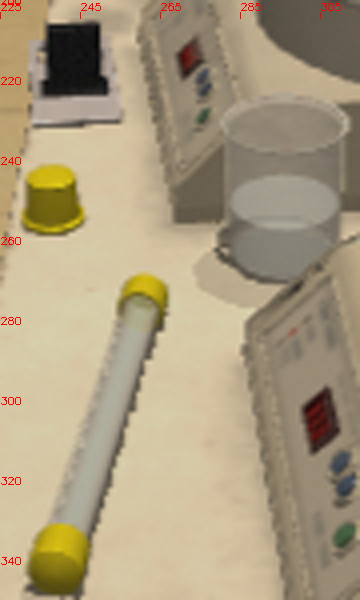

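```bash
python3 - <<'E'
from h import *
np.set_printoptions(precision=4,suppress=True)
for n,uv in [('d1',(240,339)),('d1',(260.5,273)),('s1',(330,201.5)),('s1',(384,172))]: print(n,at(n,uv,.0125))
print('stud',at('s1',(70+231/3,235+153/3),.073))
# base holes, ends top z=.012
for c in [(42,160),(395,148),(365,217),(181,145),(355,174)]: print('base',at('s1',(70+c[0]/3,235+c[1]/3),.012))
for c in [(502,170),(567,210),(672,98),(547,142),(523,165),(568,192),(593,168)]: print('keep',at('s1',(70+c[0]/3,235+c[1]/3),.004))
for c in [(585,62),(625,90)]: print('tab',at('s1',(70+c[0]/3,235+c[1]/3),.05))
for c in [(32,122),(123,122)]: print('kd',at('d1',(225+c[0]/4,200+c[1]/4),.004))
for c in [(46,24),(98,24)]: print('td',at('d1',(225+c[0]/4,200+c[1]/4),.05))
print('stopper',at('d1',(225+53/4,200+228/4-5/4),0))
E
```

```text
d1 [ 0.4246 -0.2366  0.0125]
d1 [ 0.4491 -0.0298  0.0125]
s1 [ 0.4456 -0.0354  0.0125]
s1 [ 0.4216 -0.2403  0.0125]
stud [0.4828 0.4453 0.073 ]
base [0.6209 0.5215 0.012 ]
base [0.4617 0.3499 0.012 ]
base [0.4302 0.3965 0.012 ]
base [0.5664 0.4498 0.012 ]
base [0.4628 0.3814 0.012 ]
keep [0.4019 0.3078 0.004 ]
keep [0.3476 0.2991 0.004 ]
keep [0.3647 0.1824 0.004 ]
keep [0.3981 0.2708 0.004 ]
keep [0.395  0.2952 0.004 ]
keep [0.3575 0.289  0.004 ]
keep [0.36  0.264 0.004]
tab [0.4013 0.2302 0.05  ]
tab [0.3643 0.229  0.05  ]
kd [0.3702 0.174  0.004 ]
kd [0.4265 0.1744 0.004 ]
td [0.3766 0.2184 0.05  ]
td [0.4093 0.2186 0.05  ]
stopper [0.3936 0.0602 0.    ]
```

```bash
python3 - <<'E'
from h import *
np.set_printoptions(precision=4,suppress=True)
for uv,z in [((302,362),0),((287,284),0),((287,280),.03),((310,262),.06),((297,268),0)]: print(uv,at('d1',uv,z))
from station import env
print(env.read_state()['time_s'])
E
```

```text
(302, 362) [ 0.5303 -0.2772  0.    ]
(287, 284) [ 0.5046 -0.0512  0.    ]
(287, 280) [ 0.5047 -0.0814  0.03  ]
(310, 262) [ 0.5502 -0.062   0.06  ]
(297, 268) [0.526  0.0101 0.    ]
0.25
```

apply_moves(
  motion=[
    [140, -462, 0, -50],
    [140, -462, 0, -50],
    [140, -462, 0, -50],
    [140, -462, 0, -50],
    [140, -462, 0, -50],
    [140, -462, 0, -50],
    [140, -462, 0, -50],
    [140, -462, 0, -50],
    [140, -462, 0, -50],
    [140, -462, 0, -50],
  ],
  fingers=60,
  newtons=25,
)

```text
time_s: 1.25
eef_pos: [0.4345, 0.1964, 0.253]
orientation: [[-0.273, 0.962, -0.001], [0.962, 0.273, -0.001], [-0.001, -0.001, -1.0]]
wrist_force: [0.9, 0.1, -0.6]
grip_width: 0.701
```

```bash
python3 - <<'E'
from station import env
from h import *
shoot(env,'wrist','w1')
E
```

apply_moves(
  motion=[
    [2, -312, -60, -23],
    [2, -312, -60, -23],
    [2, -312, -60, -23],
    [2, -312, -60, -23],
    [2, -312, -60, -23],
    [2, -312, -60, -23],
    [2, -312, -60, -23],
    [2, -312, -60, -23],
  ],
)

```text
time_s: 2.1
eef_pos: [0.4376, -0.125, 0.193]
orientation: [[0.139, 0.99, -0.001], [0.99, -0.139, -0.006], [-0.006, -0.0, -1.0]]
wrist_force: [0.1, -0.2, 0.1]
grip_width: 0.708
```

```bash
python3 - <<'E'
from station import env
from h import *
print(shoot(env,'wrist','w2'))
E
```

```text
{'time_s': 2.1, 'qpos': array([ -9.51522359,  21.95802988,  25.09785466, 129.89410859,
       -17.16780835,  31.17302895,  20.78321761]), 'joint_vel': array([-3.9948571 , -0.88728848, -2.98158155,  0.7573535 , -0.76473604,
        1.56470595, -2.41476143]), 'effort': array([  1.23954188, -32.37138391,   3.95419613, -12.14115679,
         0.06927748,  -0.09940341,   0.20590595]), 'eef_pos': array([ 0.43763955, -0.12504008,  0.19303883]), 'orientation': array([[ 1.38918157e-01,  9.90303258e-01, -1.09673094e-03],
       [ 9.90286326e-01, -1.38922203e-01, -5.79774455e-03],
       [-5.89388559e-03, -2.80665665e-04, -9.99982592e-01]]), 'wrist_force': array([ 0.13149995, -0.18697419,  0.06600975]), 'wrist_torque': array([ 0.03976723,  0.01660549, -0.05228246]), 'grip_width': 0.7075033702208059}
```

View pics/w1.png

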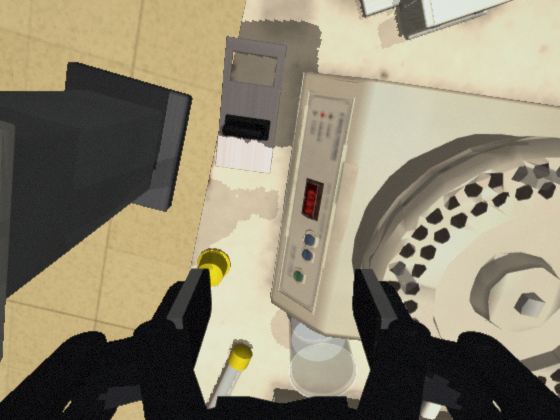

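View pics/w2.png

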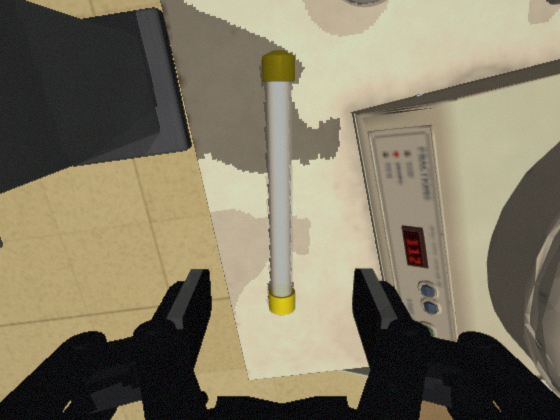

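```bash
python3 - <<'E'
from h import *
np.set_printoptions(precision=4,suppress=True)
a=at('w2',(278.3,67),.0125);b=at('w2',(282,303),.0125); print(a,b,(a+b)/2,np.linalg.norm(a-b),np.degrees(np.arctan2(a[1]-b[1],a[0]-b[0])))
ea=at('w2',(277.5,52),.015);eb=at('w2',(282.5,315),.0125);print(ea,eb,(ea+eb)/2,np.linalg.norm(ea-eb))
print('front',at('w2',(354,113),.0),at('w2',(384,290),0.0))
K=[(228,38),(286,43),(272,172),(218,166)]
for k in K: print('keeper',at('w1',k,.004))
print('eye',[at('w1',k,.004) for k in [(232,51),(278,54),(275,86),(230,81)]])
print('tabtop',[at('w1',k,.05) for k in [(226,116),(270,119),(268,139),(222,136)]])
print(proj('w1',[.38,.23,.05]))
E
```

```text
[ 0.4501 -0.0324  0.0125] [ 0.4241 -0.2386  0.0125] [ 0.4371 -0.1355  0.0125] 0.207841683504157 82.80069894940614
[ 0.451  -0.0221  0.015 ] [ 0.4227 -0.2518  0.0125] [ 0.4368 -0.1369  0.0138] 0.23145802493906636
front [ 0.5069 -0.0757  0.    ] [ 0.5228 -0.246   0.    ]
keeper [0.3556 0.3004 0.004 ]
keeper [0.4078 0.3108 0.004 ]
keeper [0.4275 0.1906 0.004 ]
keeper [0.373  0.1816 0.004 ]
eye [array([0.3616, 0.2907, 0.004 ]), array([0.4033, 0.2998, 0.004 ]), array([0.4081, 0.2719, 0.004 ]), array([0.3659, 0.2646, 0.004 ])]
tabtop [array([0.3752, 0.2373, 0.05  ]), array([0.412 , 0.2451, 0.05  ]), array([0.4148, 0.2283, 0.05  ]), array([0.3757, 0.2199, 0.05  ])]
[229.5108 125.9413]
```

```bash
python3 - <<'E'
from h import *
crop('w1',190,20,130,170,4,'c4')
E
```

```text
(no output)
```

View pics/c4.png

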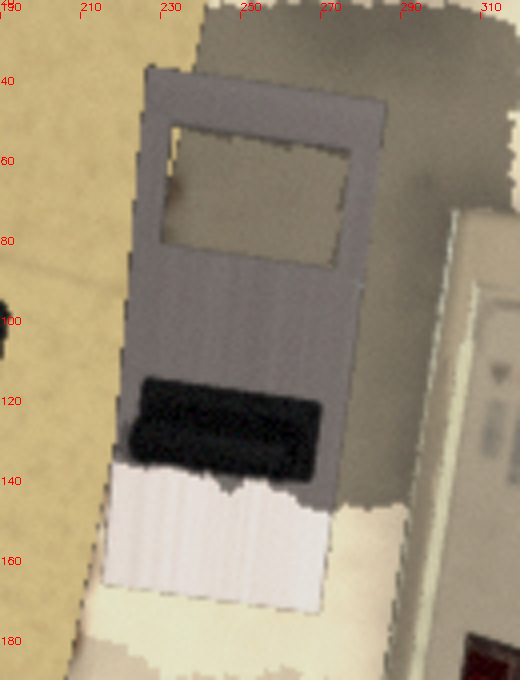

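apply_moves(
  motion=[
    [2, 9, -40, 1],
    [2, 9, -80, 1],
    [2, 9, -110, 1],
    [2, 9, -135, 1],
    [2, 9, -150, 1],
    [2, 9, -158, 1],
    [2, 9, -163, 1],
    [2, 9, -165, 1],
    [2, 9, -165, 1],
  ],
  fingers=50,
)

```text
time_s: 3.05
eef_pos: [0.4401, -0.1132, 0.0285]
orientation: [[0.118, 0.993, -0.001], [0.993, -0.118, -0.004], [-0.004, -0.0, -1.0]]
wrist_force: [-0.7, -0.6, -0.8]
grip_width: 0.584
```

```bash
python3 - <<'E'
from station import env
from h import *
s=shoot(env,'wrist','w3'); print(s['eef_pos'],s['wrist_force'],s['grip_width'])
shoot(env,'side','d3'); crop('d3',200,180,130,170,4,'c5')
E
```

```text
[ 0.44013172 -0.11319295  0.02846398] [-0.71959583 -0.6334526  -0.82273388] 0.5843080940407182
```

View pics/w3.png

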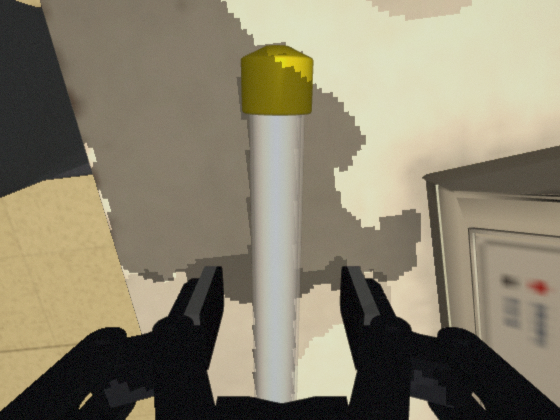

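View pics/c5.png

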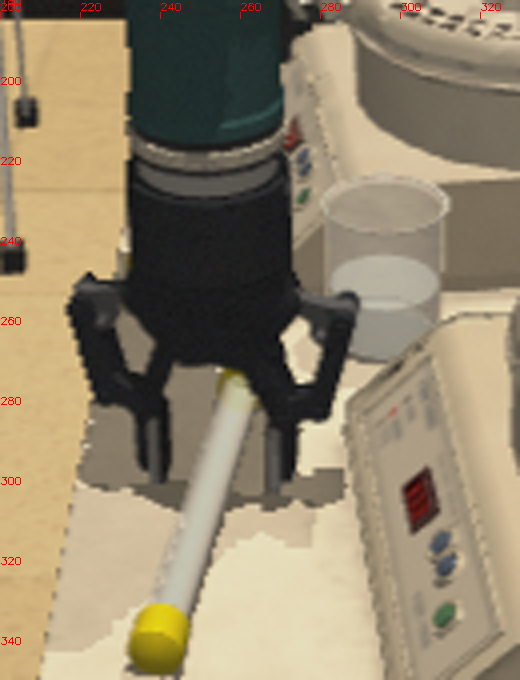

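apply_moves(
  motion=[
    [0, 0, -1, 0],
    [0, 0, -1, 0],
    [0, 0, -1, 0],
    [0, 0, -1, 0],
    [0, 0, -1, 0],
    [0, 0, -1, 0],
    [0, 0, -1, 0],
    [0, 0, -1, 0],
  ],
  fingers=10,
  newtons=24,
)

```text
time_s: 3.95
eef_pos: [0.4402, -0.1134, 0.028]
orientation: [[0.118, 0.993, 0.0], [0.993, -0.118, -0.004], [-0.004, 0.001, -1.0]]
wrist_force: [0.1, 0.3, 6.7]
grip_width: 0.22
```

apply_moves(
  motion=[
    [0, 0, 5, 0],
    [0, 0, 12, 0],
    [0, 0, 25, 0],
    [0, 0, 50, 0],
    [0, 0, 80, 0],
    [0, 0, 110, 0],
    [0, 0, 120, 0],
    [0, 0, 120, 0],
  ],
)

```text
time_s: 4.75
eef_pos: [0.441, -0.1134, 0.1493]
orientation: [[0.118, 0.993, 0.003], [0.993, -0.118, -0.005], [-0.004, 0.004, -1.0]]
wrist_force: [0.6, 0.2, -2.1]
grip_width: 0.219
```

```bash
python3 - <<'E'
from station import env
from h import *
s=shoot(env,'wrist','w4'); print(s['eef_pos'],s['wrist_force'],s['grip_width'])
shoot(env,'side','d4'); crop('d4',200,130,130,170,4,'c6')
E
```

```text
[ 0.44099367 -0.11338548  0.14932201] [ 0.60514896  0.20232078 -2.12715825] 0.21928943816300414
```

View pics/w4.png

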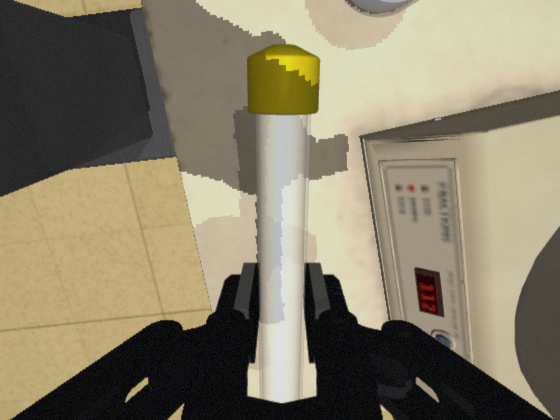

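View pics/c6.png

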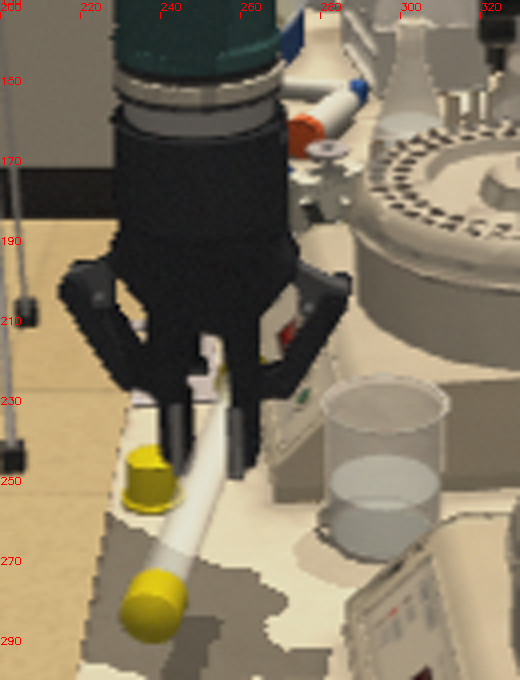

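apply_moves(
  motion=[
    [0, 10, 40, 0],
    [0, 40, 80, 0],
    [0, 75, 115, 0],
    [0, 115, 140, -5],
    [0, 160, 160, -12],
    [0, 205, 175, -20],
    [10, 250, 190, -28],
    [25, 290, 200, -35],
    [40, 330, 205, -42],
    [55, 370, 205, -50],
  ],
)

```text
time_s: 5.85
eef_pos: [0.4951, 0.26, 0.3518]
orientation: [[0.838, 0.545, -0.004], [0.545, -0.838, -0.002], [-0.004, -0.001, -1.0]]
wrist_force: [0.5, 0.5, -1.5]
grip_width: 0.219
```

apply_moves(
  motion=[
    [12, 40, 0, 0],
    [28, 80, 0, 0],
    [45, 120, 0, 0],
    [60, 155, 0, 0],
    [69, 180, 0, 0],
    [69, 190, 0, 0],
    [69, 192, 0, 0],
    [69, 192, 0, 0],
  ],
)

```text
time_s: 6.65
eef_pos: [0.5637, 0.4505, 0.3505]
orientation: [[0.839, 0.544, -0.006], [0.544, -0.839, -0.004], [-0.007, 0.0, -1.0]]
wrist_force: [-0.6, -0.4, -1.0]
grip_width: 0.221
```

```bash
python3 - <<'E'
from station import env
from h import *
s=shoot(env,'wrist','w5'); print(s['eef_pos'],s['orientation'],s['wrist_force'],s['grip_width'],abs(s['joint_vel']).max())
shoot(env,'scene','s5')
E
```

```text
[0.56370603 0.45054215 0.35047148] [[ 8.38861175e-01  5.44313023e-01 -5.93825314e-03]
 [ 5.44296633e-01 -8.38882131e-01 -4.23622005e-03]
 [-7.28732419e-03  3.21429338e-04 -9.99973395e-01]] [-0.55394652 -0.42764129 -0.95371615] 0.22063138747780384 1.3384401809139723
```

View pics/w5.png

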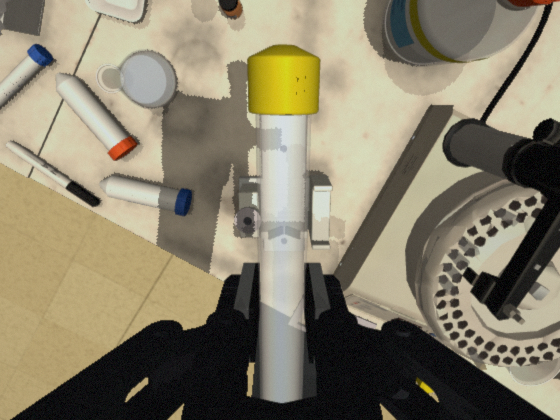

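View pics/s5.png

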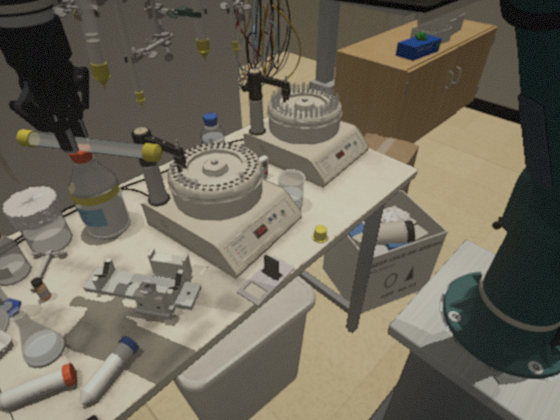

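```bash
python3 - <<'E'
from h import *
crop('w5',215,130,135,140,5,'c7')
crop('s5',70,240,150,90,5,'c8')
E
```

```text
(no output)
```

View pics/c7.png

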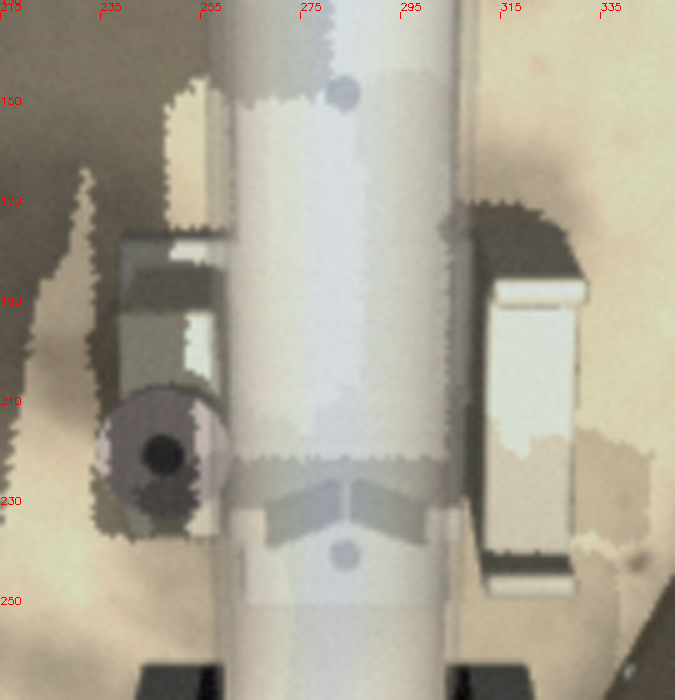

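View pics/c8.png

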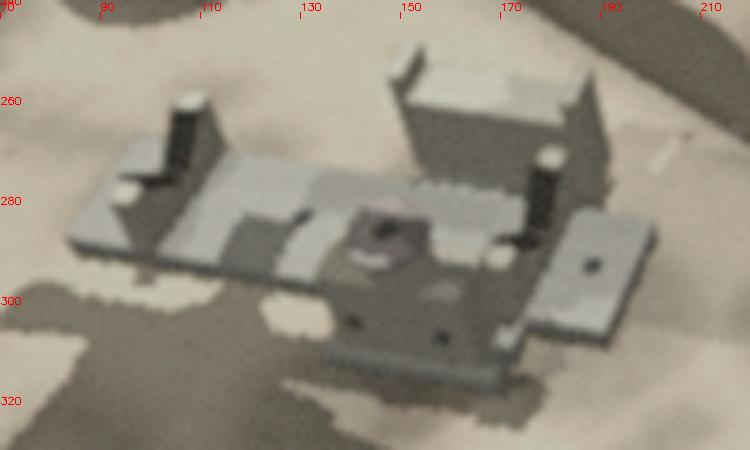

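```bash
cat > fit.py <<'E'
from h import *
from scipy.optimize import least_squares
np.set_printoptions(precision=4,suppress=True)
# (view, uv, local point)
w=lambda x,y:(215+x/5,130+y/5)
s=lambda x,y:(70+x/5,240+y/5)
P=[('w5',w(163,453),(-.048,.042,.073)),('w5',w(540,280),(-.008,-.044,.068)),('w5',w(531,596),(-.088,-.044,.068)),
('w5',w(343,93),(None,0,.012)),('w5',w(344,555),(None,0,.012)),('w5',w(347,485),(-.0725,0,.028)),
('s5',s(382,231),(-.048,.042,.073)),('s5',s(655,230),(-.116,-.028,.012)),('s5',s(605,340),(-.116,.028,.012)),('s5',s(68,240),(.116,.028,.012)),
]
def res(q,each=False):
    c,sn=np.cos(q[2]),np.sin(q[2]);out=[];hi=0
    for n,uv,l in P:
        x,y,z=l
        if x is None: x=q[3+hi];hi+=1
        X=[q[0]+c*x-sn*y,q[1]+sn*x+c*y,z]
        out.append(proj(n,X)-uv)
    return np.array(out) if each else np.ravel(out)
r=least_squares(res,[.546,.437,np.radians(33.4),0,-.1],loss='soft_l1')
print(r.x[:2],np.degrees(r.x[2]),r.x[3:]);print(res(r.x,True))
E
python3 fit.py
python3 - <<'E'
from h import *
np.set_printoptions(precision=4,suppress=True)
print(at('w5',(247.6,220.6),.073),at('s5',(146.4,286.2),.073))
# column axis in hand: cap top at w5
for z in [.33,.335,.34]: print(at('w5',(284,84),z),at('s5',(24,138),z),at('s5',(151,153),z))
E
```

```text
[0.5495 0.4364] 33.46902834465631 [ 0.0258 -0.0994]
[[ 0.014   1.1556]
 [-0.2567  0.3969]
 [-0.2565  1.6541]
 [-0.3091  0.0022]
 [ 0.1658 -0.0012]
 [-0.4799 -0.1349]
 [-0.1932 -1.3722]
 [-0.8871 -3.6975]
 [-1.1511 -3.0721]
 [-2.7971 -1.796 ]]
[0.4875 0.4457 0.073 ] [0.4832 0.4463 0.073 ]
[0.6342 0.4937 0.33  ] [0.6459 0.4945 0.33  ] [0.4677 0.381  0.33  ]
[0.6342 0.4937 0.335 ] [0.6349 0.4961 0.335 ] [0.4597 0.3845 0.335 ]
[0.6342 0.4937 0.34  ] [0.624  0.4976 0.34  ] [0.4518 0.388  0.34  ]
```

```bash
python3 - <<'E'
from h import *
np.set_printoptions(precision=4,suppress=True)
T=np.array([.5637,.4505])
for th in (33.0,33.45):
  t=np.radians(th);u=np.array([np.cos(t),np.sin(t)]);v=np.array([-u[1],u[0]])
  for nm,uv,z in [('hole1',(283.6,148.6),.012),('hole2',(283.8,241),.012),('V',(284.4,227),.028),('Vlow',(284.4,230),.028),('stud',(247.6,220.6),.073),('earf',(323,186),.068),('earn',(321.2,249.2),.068)]:
    d=at('w5',uv,z)[:2]-T; print(th,nm,d@u,d@v)
E
```

```text
33.0 hole1 0.006131200604527543 -0.004269176628283557
33.0 hole2 -0.11900529920561118 -0.004684471372129978
33.0 V -0.09232855209431837 -0.005307798034852365
33.0 Vlow -0.09649328980334355 -0.005315507595860169
33.0 stud -0.0665642036519018 0.03748353049335832
33.0 earf -0.026819455614399714 -0.04843313858344945
33.0 earn -0.10510494826267944 -0.049048502919985464
33.45 hole1 0.006097481813745692 -0.0043171987986983
33.45 hole2 -0.11903842017577387 -0.003749671066807625
33.45 V -0.09236739138402165 -0.00458249503251298
33.45 Vlow -0.0965320611928551 -0.0045574949185455986
33.45 stud -0.06626775872163464 0.03800516307121435
33.45 earf -0.027199017509386747 -0.04822100744510062
33.45 earn -0.10548692865920399 -0.04822150630206764
```

apply_moves(
  motion=[
    [4, -1, -40, 0.5],
    [4, -1, -85, 0.5],
    [4, -1, -130, 0.5],
    [4, -1, -170, 0.5],
    [4, -1, -200, 0.5],
    [4, -1, -220, 0.5],
    [4, -1, -230, 0.5],
    [4, -1, -230, 0.5],
    [4, -1, -230, 0.5],
  ],
)

```text
time_s: 7.65
eef_pos: [0.5692, 0.4486, 0.1232]
orientation: [[0.835, 0.55, -0.003], [0.55, -0.835, -0.002], [-0.003, 0.0, -1.0]]
wrist_force: [0.0, 1.0, 0.2]
grip_width: 0.224
```

```bash
python3 - <<'E'
from station import env
from h import *
s=shoot(env,'wrist','w6'); print(s['time_s'],s['eef_pos'],s['orientation'],s['wrist_force'],s['grip_width'],abs(s['joint_vel']).max())
shoot(env,'scene','s6')
crop('s6',60,200,150,120,5,'c8')
E
```

```text
7.65 [0.56919619 0.44855183 0.12316846] [[ 8.35266844e-01  5.49837847e-01 -2.76429663e-03]
 [ 5.49834005e-01 -8.35271393e-01 -2.06563454e-03]
 [-3.44470194e-03  2.05451759e-04 -9.99994046e-01]] [0.03075897 1.00507719 0.20947066] 0.22369523279839676 0.7815411575665664
```

View pics/w6.png

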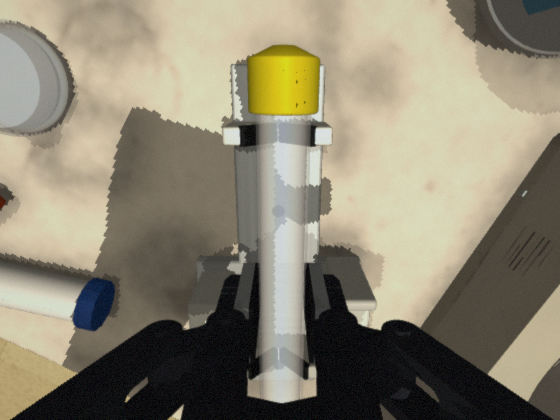

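View pics/c8.png

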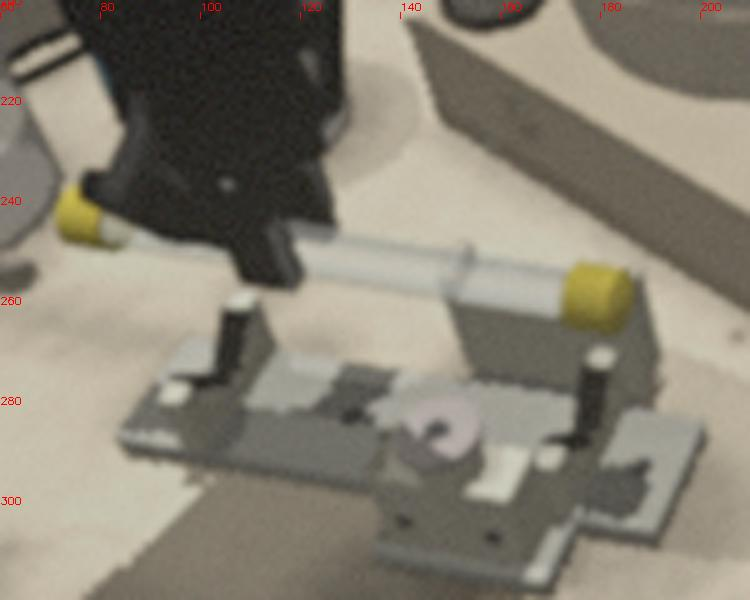

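```bash
python3 - <<'E'
from h import *
np.set_printoptions(precision=4,suppress=True)
crop('w6',200,30,160,130,5,'c9')
T=np.array([.5692,.4486])
for th in (33.36,):
  t=np.radians(th);u=np.array([np.cos(t),np.sin(t)]);v=np.array([-u[1],u[0]])
  for nm,uv,z in [('hole1',(279,212),.012),('sadL',(223,133),.047),('sadR',(332,133),.047),('baseL',(231,65),.012),('baseR',(325,67),.012),('cap',(284,84),.1077),('col',(283,125),.1077),('col2',(281,300),.1077),('capend',(284,45),.1077)]:
    d=at('w6',uv,z)[:2]-T; print(th,nm,d@u,d@v)
E
```

```text
33.36 hole1 0.002340901071406848 0.00022655882529306294
33.36 sadL 0.05840923793125109 0.02936536269988447
33.36 sadR 0.05838067457570214 -0.027993562890132846
33.36 baseL 0.0934853069558042 0.028127014989576777
33.36 baseR 0.09237237470469319 -0.02700509757508235
33.36 cap 0.08266226769753691 -0.002227549105691246
33.36 col 0.0686219022664233 -0.0018913667519127619
33.36 col2 -0.004091756830408646 -0.0011117517517158493
33.36 capend 0.0951748975139744 -0.0022050818219092865
```

View pics/c9.png

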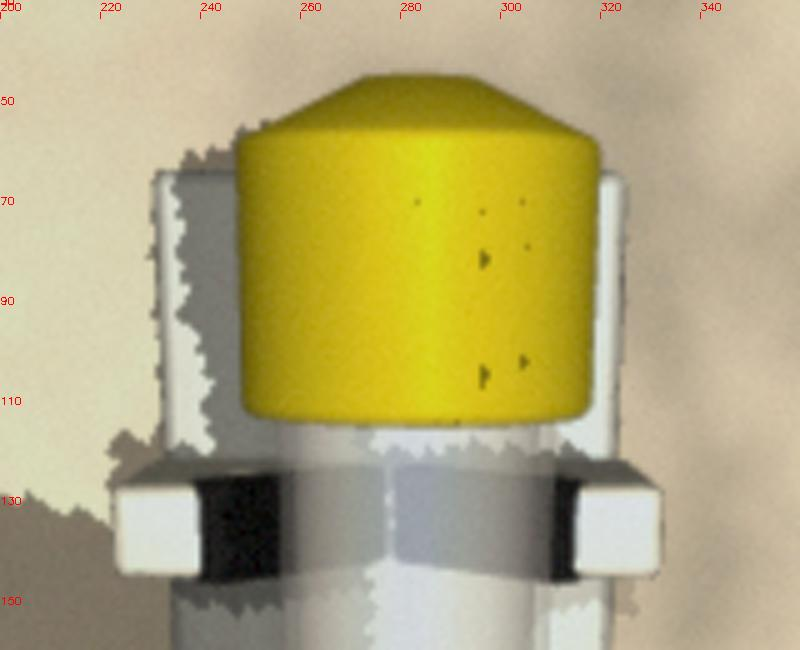

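apply_moves(
  motion=[
    [-2.4, 0, -15, 1],
    [-2.4, 0, -35, 1],
    [-2.4, 0, -48, 1],
    [-2.4, 0, -54, 1],
    [-2.4, 0, -58, 1],
    [-2.4, 0, -58, 1],
    [-2.4, 0, -58, 1],
  ],
)

```text
time_s: 8.45
eef_pos: [0.5675, 0.4492, 0.0662]
orientation: [[0.825, 0.565, -0.001], [0.565, -0.825, -0.001], [-0.001, 0.0, -1.0]]
wrist_force: [-0.2, -0.2, -0.6]
grip_width: 0.224
```

```bash
python3 - <<'E'
from station import env
from h import *
s=shoot(env,'wrist','w7'); print(s['time_s'],s['eef_pos'],s['wrist_force'],s['grip_width'],abs(s['joint_vel']).max())
shoot(env,'scene','s7')
crop('s7',60,220,150,100,5,'c8')
crop('w7',190,10,190,140,4,'c9')
E
```

```text
8.45 [0.56753617 0.44922145 0.06621069] [-0.17884558 -0.18902111 -0.58614177] 0.22358764921722496 0.38323088804553745
```

View pics/c9.png

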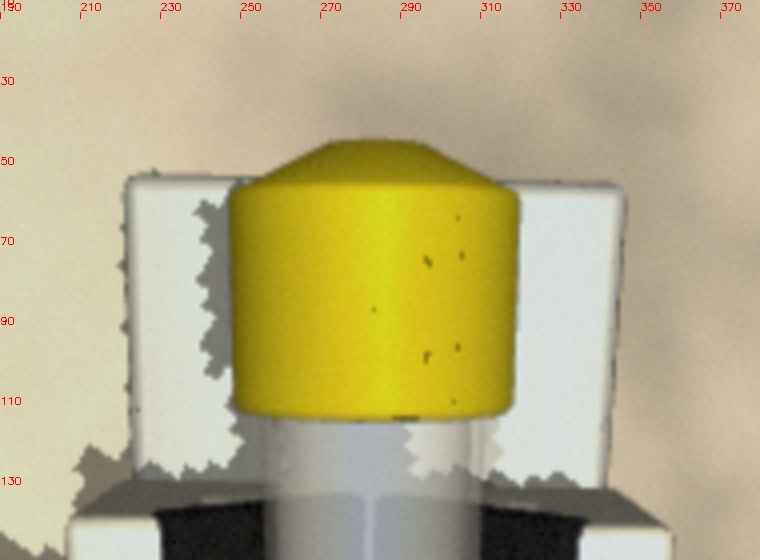

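View pics/c8.png

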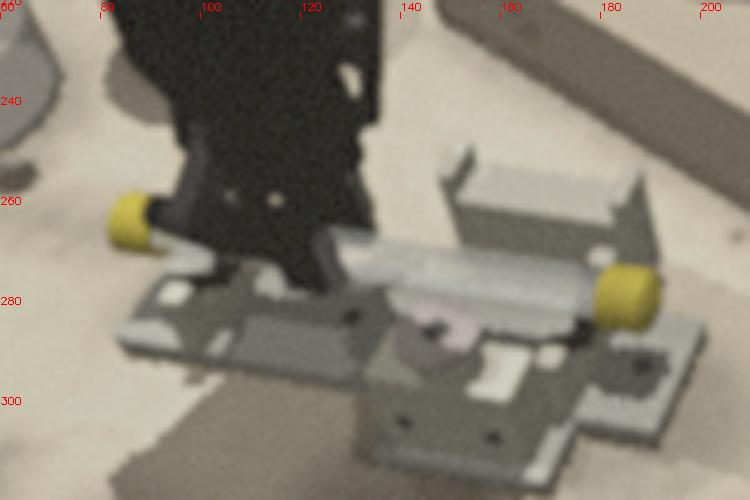

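apply_moves(
  motion=[
    [0, 0, -2, 0],
    [0, 0, -3.5, 0],
    [0, 0, -5, 0],
    [0, 0, -6, 0],
    [0, 0, -6.5, 0],
    [0, 0, -7, 0],
    [0, 0, -7, 0],
  ],
)

```text
time_s: 9.25
eef_pos: [0.5674, 0.4494, 0.0594]
orientation: [[0.825, 0.565, -0.001], [0.565, -0.825, -0.001], [-0.001, -0.0, -1.0]]
wrist_force: [0.5, 0.3, -0.5]
grip_width: 0.219
```

apply_moves(
  motion=[
    [0, 0, -0.5, 0],
    [0, 0, -1, 0],
    [0, 0, -1.3, 0],
    [0, 0, -1.6, 0],
    [0, 0, -1.6, 0],
  ],
)

```text
time_s: 9.75
eef_pos: [0.5675, 0.4496, 0.0583]
orientation: [[0.825, 0.565, -0.001], [0.565, -0.825, -0.0], [-0.001, -0.001, -1.0]]
wrist_force: [-0.9, 0.9, 3.2]
grip_width: 0.218
```

```bash
python3 - <<'E'
from station import env
from h import *
s=shoot(env,'scene','s8'); print(s['time_s'],s['eef_pos'],s['wrist_force'],s['wrist_torque'],s['grip_width'],abs(s['joint_vel']).max())
crop('s8',60,220,150,100,5,'c8')
E
```

```text
9.75 [0.56750279 0.44955773 0.05829389] [-0.91630137  0.85512381  3.16823539] [-0.0695718   0.35106159 -0.1048763 ] 0.21760052566530044 0.13992273315506576
```

View pics/c8.png

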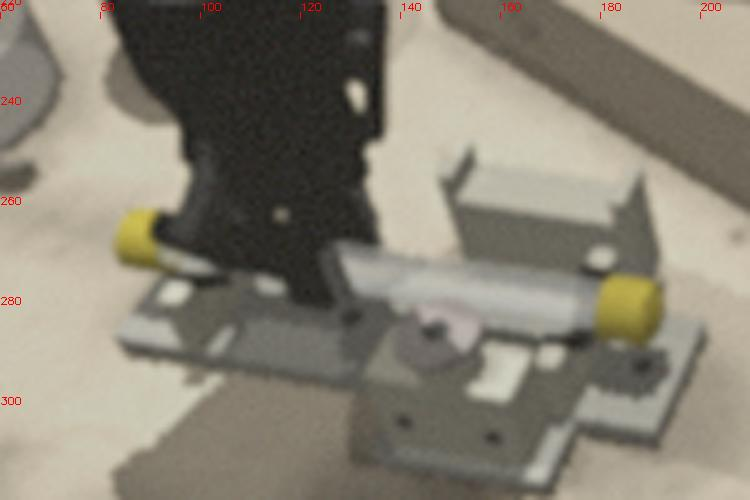

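apply_moves(
  motion=[
    [0, 0, -0.7, 0],
    [0, 0, -0.9, 0],
    [0, 0, -0.9, 0],
  ],
)

```text
time_s: 10.1
eef_pos: [0.5675, 0.4496, 0.0581]
orientation: [[0.825, 0.564, -0.001], [0.564, -0.825, 0.0], [-0.001, -0.001, -1.0]]
wrist_force: [-1.7, -0.6, 6.5]
grip_width: 0.222
```

apply_moves(
  motion=[
    [0, 0, 0.3, 0],
    [0, 0, 0.3, 0],
    [0, 0, 0.3, 0],
    [0, 0, 0.3, 0],
  ],
  fingers=36,
)

```text
time_s: 10.5
eef_pos: [0.5675, 0.4494, 0.0581]
orientation: [[0.825, 0.564, -0.001], [0.564, -0.825, -0.0], [-0.001, -0.001, -1.0]]
wrist_force: [0.3, 0.2, 0.4]
grip_width: 0.422
```

```bash
python3 - <<'E'
from station import env
from h import *
s=shoot(env,'scene','s9'); print(s['time_s'],s['eef_pos'],s['wrist_force'],s['wrist_torque'],s['grip_width'],abs(s['joint_vel']).max())
shoot(env,'wrist','w9')
crop('s9',60,220,150,100,5,'c8')
E
```

```text
10.5 [0.56748251 0.44943031 0.05808563] [0.31475215 0.22801424 0.40821449] [-0.05769988 -0.0288096   0.03650583] 0.4221150438470924 0.17740897184865323
```

View pics/c8.png

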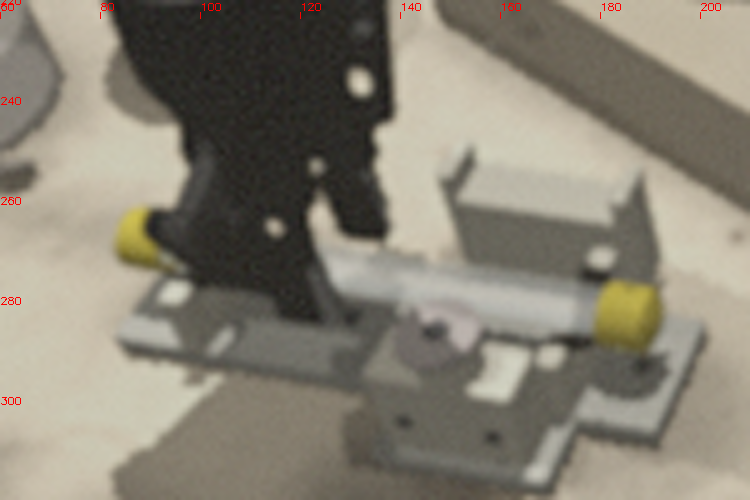

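View pics/w9.png

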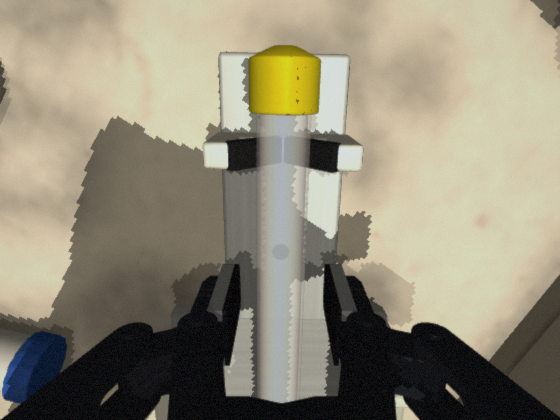

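apply_moves(
  motion=[
    [0, 0, 4, 0],
    [0, 0, 12, 0],
    [0, 0, 30, 0],
    [0, 0, 60, 0],
    [0, 0, 105, 0],
    [0, 0, 150, 0],
    [-15, -10, 200, 0],
    [-30, -20, 230, 0],
    [-40, -30, 240, 0],
    [-40, -30, 240, 0],
  ],
)

```text
time_s: 11.6
eef_pos: [0.5274, 0.4182, 0.3013]
orientation: [[0.826, 0.563, 0.001], [0.563, -0.826, 0.003], [0.002, -0.002, -1.0]]
wrist_force: [-0.4, -0.7, -0.4]
grip_width: 0.421
```

apply_moves(
  motion=[
    [0, 0, 2, 0],
    [0, 0, 2, 0],
  ],
  fingers=60,
)

```text
time_s: 11.8
eef_pos: [0.5273, 0.4182, 0.3023]
orientation: [[0.826, 0.563, -0.0], [0.563, -0.826, 0.002], [0.001, -0.002, -1.0]]
wrist_force: [0.5, -1.0, -0.7]
grip_width: 0.703
```

```bash
python3 - <<'E'
from station import env
from h import *
s=shoot(env,'wrist','w10'); print(s['time_s'],s['eef_pos'],s['orientation'],s['grip_width'],abs(s['joint_vel']).max())
shoot(env,'scene','s10')
crop('w10',190,60,190,200,4,'c10')
crop('s10',70,235,230,100,3,'c11')
E
```

```text
11.8 [0.52731557 0.41815344 0.30231203] [[ 8.26189754e-01  5.63391949e-01 -3.46698108e-05]
 [ 5.63390976e-01 -8.26188210e-01  1.91032863e-03]
 [ 1.04761998e-03 -1.59782660e-03 -9.99998175e-01]] 0.7030021246698572 0.9237252254741076
```

View pics/w10.png

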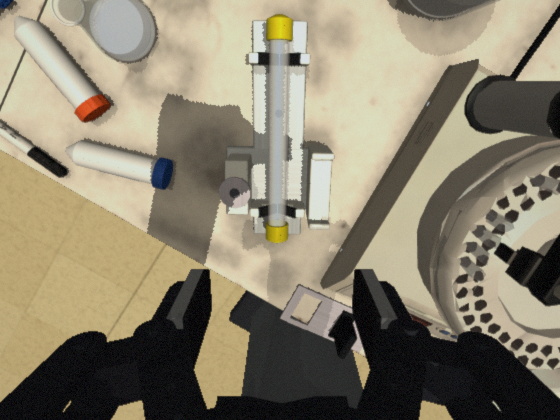

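View pics/c11.png

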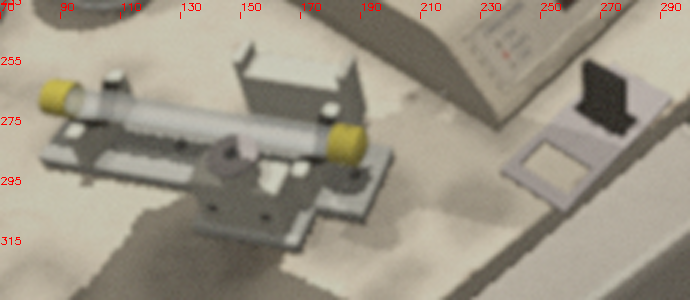

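View pics/c10.png

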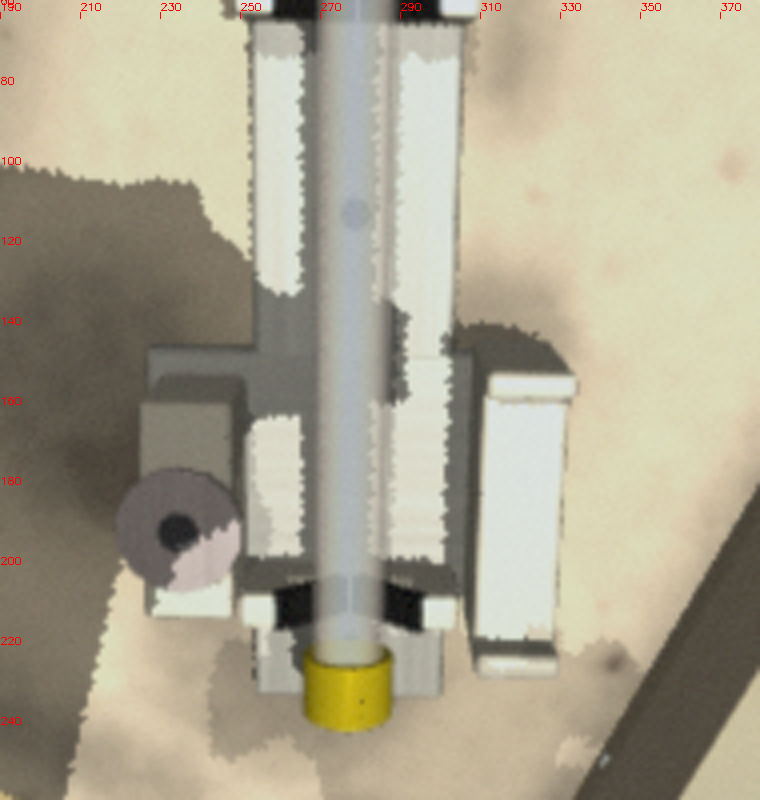

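```bash
cat > fit2.py <<'E'
from h import *
from scipy.optimize import least_squares
np.set_printoptions(precision=4,suppress=True)
w=lambda x,y:(190+x/4,60+y/4)
P=[('w10',w(178.5,529.5),(-.048,.042,.073)),('w10',w(532,375),(-.008,-.044,.068)),('w10',w(517.5,675),(-.088,-.044,.068)),
('w10',w(258,695),(-.116,.028,.012)),('w10',w(442,693),(-.116,-.028,.012)),
('w10',w(242,627),(-.0835,.0295,.047)),('w10',w(457,627),(-.0835,-.0295,.047)),
('w10',w(157,617),(-.077,.030+.024,.055)),
]
def res(q,each=False):
    c,sn=np.cos(q[2]),np.sin(q[2]);out=[]
    for n,uv,(x,y,z) in P: out.append(proj(n,[q[0]+c*x-sn*y,q[1]+sn*x+c*y,z])-uv)
    return np.array(out) if each else np.ravel(out)
r=least_squares(res,[.546,.437,np.radians(33.4)],loss='soft_l1')
q=r.x;print(q[:2],np.degrees(q[2]));print(res(q,True))
R=np.array([[np.cos(q[2]),-np.sin(q[2])],[np.sin(q[2]),np.cos(q[2])]])
print('stud',q[:2]+R@[-.048,.042])
for p,z in [((178.5,529.5),.073)]: print(at('w10',w(*p),z))
print('col ends', [R.T@(at('w10',uv,.042)[:2]-q[:2]) for uv in [(281,27),(277,233)]])
# keeper in w10
E
python3 fit2.py
```

```text
[0.5513 0.4377] 33.821302088755864
[[ 0.0609 -0.0562]
 [ 0.1536 -2.0859]
 [ 0.4306  0.2268]
 [-0.1857 -0.5417]
 [ 0.4687  0.3131]
 [-0.3111  0.7385]
 [ 0.435   1.1572]
 [-2.9892 -0.1916]]
stud [0.488  0.4458]
[0.488  0.4459 0.073 ]
col ends [array([ 0.1043, -0.0024]), array([-0.1034,  0.0005])]
```

apply_moves(
  motion=[
    [-30, -25, 0, 8],
    [-60, -55, 0, 16],
    [-90, -95, 0, 24],
    [-115, -130, -20, 32],
    [-125, -160, -40, 40],
    [-130, -180, -70, 48],
    [-133, -190, -90, 56],
    [-133, -190, -100, 64],
    [-133, -190, -100, 65],
    [-133, -190, -100, 65],
  ],
)

```text
time_s: 12.9
eef_pos: [0.3948, 0.2284, 0.2014]
orientation: [[-0.159, 0.987, -0.002], [0.987, 0.159, -0.0], [-0.0, -0.002, -1.0]]
wrist_force: [-0.8, 0.1, 0.6]
grip_width: 0.702
```

```bash
python3 - <<'E'
from station import env
from h import *
s=shoot(env,'wrist','w11'); print(s['time_s'],s['eef_pos'],s['orientation'],s['grip_width'],abs(s['joint_vel']).max())
crop('w11',180,0,200,150,4,'c12')
crop('w11',180,150,200,150,4,'c13')
E
```

```text
12.9 [0.39480125 0.22840943 0.20141604] [[-1.58963448e-01  9.87282876e-01 -1.77329081e-03]
 [ 9.87284460e-01  1.58962957e-01 -4.15349410e-04]
 [-1.28179810e-04 -1.81676783e-03 -9.99998341e-01]] 0.7020455816557553 0.9826925824083498
```

View pics/w11.png

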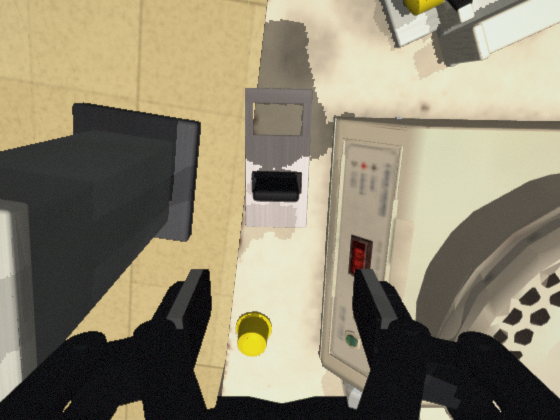

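View pics/c12.png

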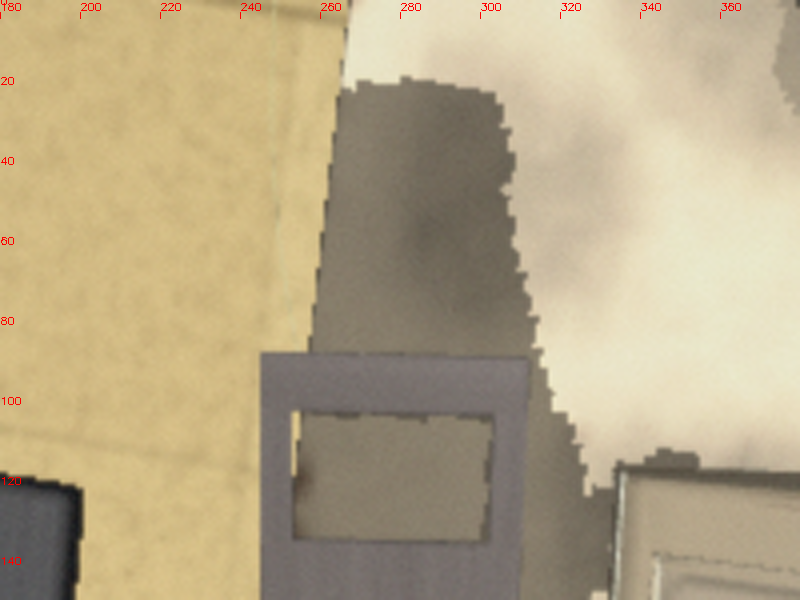

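View pics/c13.png

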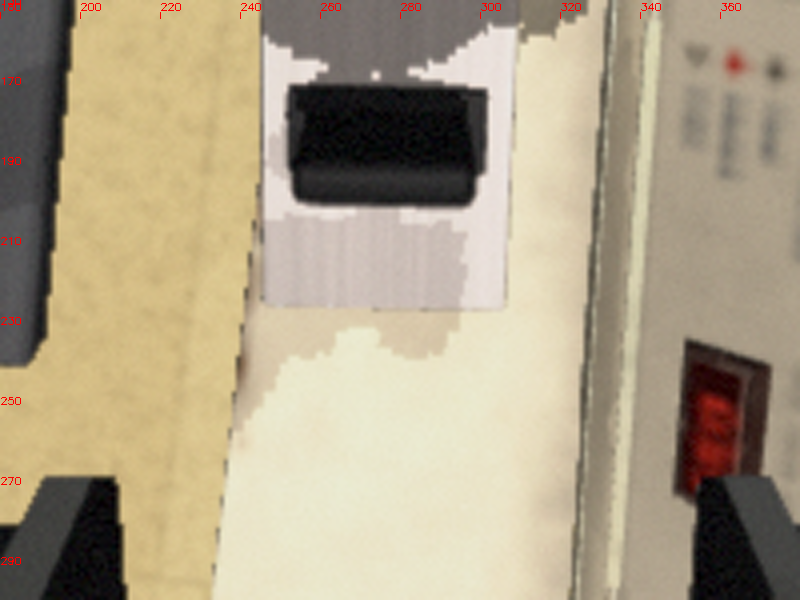

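```bash
python3 - <<'E'
from h import *
np.set_printoptions(precision=4,suppress=True)
g=lambda x,y,z:at('w11',(180+x/4,y),z)
C=[g(261,88,.004),g(528,89.5,.004),g(506,227.5,.004),g(262,226.3,.004)]
for c in C: print(c)
e=(C[0]+C[1])/2;p=(C[2]+C[3])/2;print(e,p,np.linalg.norm(e-p),np.degrees(np.arctan2(*(e-p)[[1,0]])), 'tab',p+(e-p)/np.linalg.norm(e-p)*.043)
E=[g(293,102.5,.004),g(494,104,.004),g(490,135.3,.0),g(293,134.8,.0)];print('eye',sum(E)/4,[np.linalg.norm(E[0]-E[1]),np.linalg.norm(E[1]-E[2])])
t=[g(292,191,.05),g(476,191,.05),g(476,201,.05),g(296,201,.05)]
print('tab top',t,sum(t)/4)
print('centrifuge front',at('w11',(333,118),0),at('w11',(323,290),0),at('w11',(344,160),.03))
print('edge',at('w11',(240,240),0))
E
```

```text
[0.3544 0.3015 0.004 ]
[0.4086 0.3091 0.004 ]
[0.426  0.1889 0.004 ]
[0.3702 0.1811 0.004 ]
[0.3815 0.3053 0.004 ] [0.3981 0.185  0.004 ] 0.12145583199120069 97.84523955600821 tab [0.3922 0.2276 0.004 ]
eye [0.3849 0.2808 0.002 ] [np.float64(0.0417380247269002), np.float64(0.026505651637753192)]
tab top [array([0.3742, 0.229 , 0.05  ]), array([0.4089, 0.2346, 0.05  ]), array([0.4103, 0.2267, 0.05  ]), array([0.376 , 0.2212, 0.05  ])] [0.3923 0.2279 0.05  ]
centrifuge front [0.4308 0.2892 0.    ] [0.4546 0.1246 0.    ] [0.4418 0.2603 0.03  ]
edge [0.3666 0.1649 0.    ]
```

apply_moves(
  motion=[
    [-2.5, -0.6, -30, -1.2],
    [-2.5, -0.6, -70, -1.2],
    [-2.5, -0.6, -100, -1.2],
    [-2.5, -0.6, -125, -1.2],
    [-2.5, -0.6, -142, -1.2],
    [-2.5, -0.6, -152, -1.2],
    [-2.5, -0.6, -158, -1.2],
    [-2.5, -0.6, -161, -1.2],
    [-2.5, -0.6, -161, -1.2],
  ],
  fingers=48,
)

```text
time_s: 13.85
eef_pos: [0.3929, 0.2284, 0.0411]
orientation: [[-0.138, 0.99, -0.0], [0.99, 0.138, 0.001], [0.001, 0.0, -1.0]]
wrist_force: [0.1, 0.7, -0.4]
grip_width: 0.56
```

```bash
python3 - <<'E'
from station import env
from h import *
s=shoot(env,'wrist','w12'); print(s['time_s'],s['eef_pos'],s['orientation'],s['grip_width'],abs(s['joint_vel']).max())
E
```

```text
13.85 [0.3928843  0.22841835 0.04113644] [[-1.38444208e-01  9.90370231e-01 -7.92995827e-05]
 [ 9.90370045e-01  1.38444231e-01  6.07689638e-04]
 [ 6.12816297e-04  5.59517961e-06 -9.99999812e-01]] 0.5598573144966166 0.6951531213742412
```

View pics/w12.png

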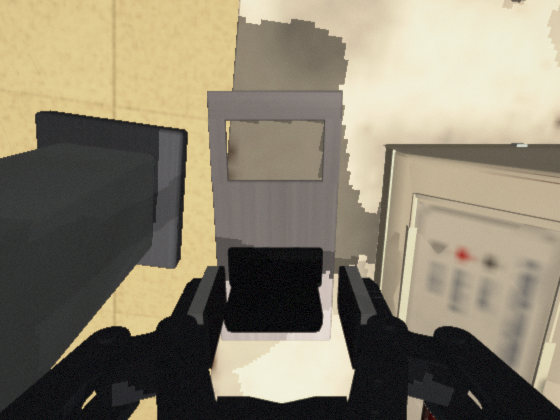

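apply_moves(
  motion=[
    [0, 0, 0, 0],
    [0, 0, 0, 0],
    [0, 0, 0, 0],
    [0, 0, 0, 0],
    [0, 0, 0, 0],
  ],
  fingers=25,
  newtons=35,
)

```text
time_s: 14.4
eef_pos: [0.3929, 0.2285, 0.042]
orientation: [[-0.138, 0.99, 0.001], [0.99, 0.138, 0.001], [0.001, 0.001, -1.0]]
wrist_force: [-1.4, 0.3, 7.1]
grip_width: 0.414
```

apply_moves(
  motion=[
    [0, 0, 5, 0],
    [0, 0, 20, 0],
    [0, 0, 45, 0],
    [0, 0, 80, 0],
    [0, 0, 120, 0],
    [0, 0, 155, 0],
    [0, 0, 165, 0],
    [0, 0, 165, 0],
  ],
)

```text
time_s: 15.2
eef_pos: [0.3935, 0.2291, 0.2084]
orientation: [[-0.139, 0.99, 0.003], [0.99, 0.139, 0.004], [0.003, 0.004, -1.0]]
wrist_force: [-0.6, -0.1, -1.1]
grip_width: 0.414
```

```bash
python3 - <<'E'
from station import env
from h import *
s=shoot(env,'wrist','w13'); print(s['time_s'],s['eef_pos'],s['wrist_force'],s['wrist_torque'],s['grip_width'],abs(s['joint_vel']).max())
shoot(env,'side','d13'); crop('d13',200,100,150,140,5,'c14')
E
```

```text
15.2 [0.39348395 0.22908856 0.20839956] [-0.60586553 -0.12772956 -1.07749798] [ 0.00501753 -0.01269062  0.02192002] 0.41391221179603704 2.907864512238527
```

View pics/w13.png

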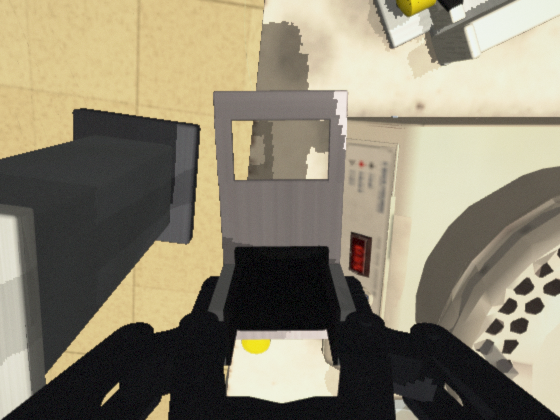

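View pics/c14.png

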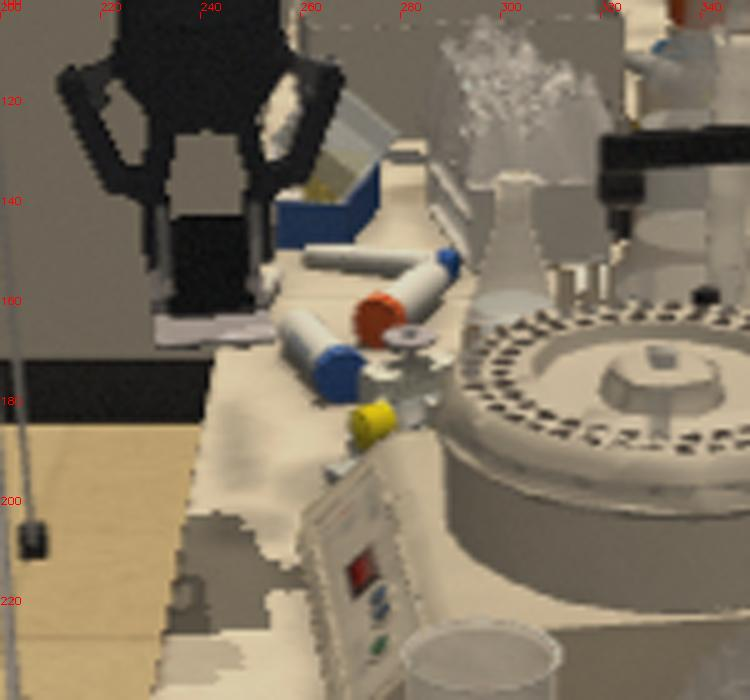

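apply_moves(
  motion=[
    [5, 25, 5, 0],
    [12, 60, 5, 7],
    [20, 100, 5, 15],
    [28, 140, 5, 23],
    [38, 175, 5, 31],
    [46, 200, 5, 39],
    [52, 215, 5, 47],
    [55, 225, 5, 55],
    [55, 225, 0, 63],
    [55, 225, 0, 70.5],
  ],
)

```text
time_s: 16.3
eef_pos: [0.4457, 0.4523, 0.2022]
orientation: [[-0.981, 0.194, -0.006], [0.194, 0.981, -0.005], [0.005, -0.006, -1.0]]
wrist_force: [0.4, 0.1, -0.3]
grip_width: 0.412
```

apply_moves(
  motion=[
    [0, 0, -15, 0],
    [0, 0, -30, 0],
    [0, 0, -40, 0],
    [0, 0, -40, 0],
    [0, 0, -40, 0],
  ],
)

```text
time_s: 16.8
eef_pos: [0.4454, 0.4521, 0.1615]
orientation: [[-0.981, 0.194, -0.007], [0.194, 0.981, -0.006], [0.005, -0.007, -1.0]]
wrist_force: [-0.2, -0.6, -1.6]
grip_width: 0.413
```

```bash
python3 - <<'E'
from station import env
from h import *
s=shoot(env,'scene','s14'); print(s['time_s'],s['eef_pos'],s['orientation'],s['wrist_force'],s['grip_width'],abs(s['joint_vel']).max())
crop('s14',70,180,200,160,4,'c14')
shoot(env,'wrist','w14')
E
```

```text
16.8 [0.44544    0.45214899 0.16146436] [[-0.98092537  0.19427382 -0.00656533]
 [ 0.19431221  0.98092245 -0.00582312]
 [ 0.0053088  -0.00698777 -0.99996149]] [-0.20412574 -0.63189517 -1.57637122] 0.41307105980370157 1.2953272080960339
```

View pics/c14.png

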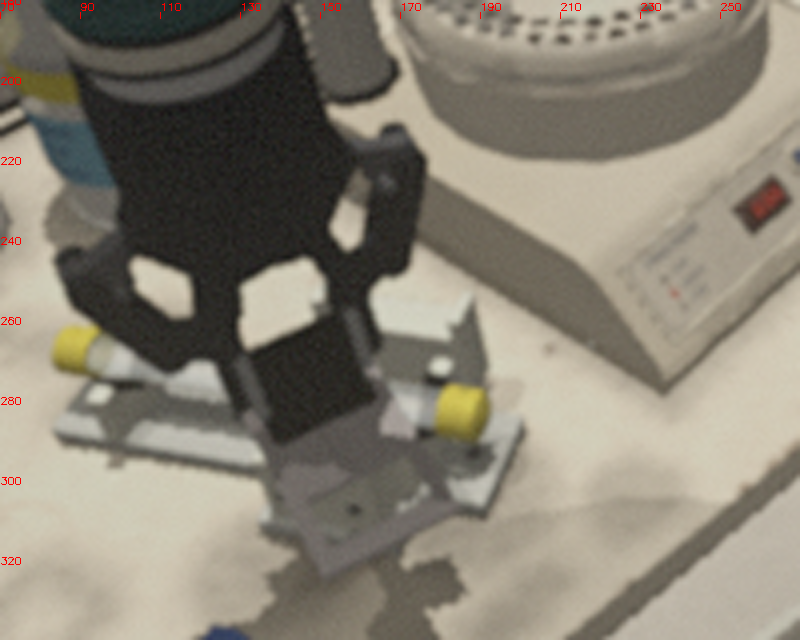

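View pics/w14.png

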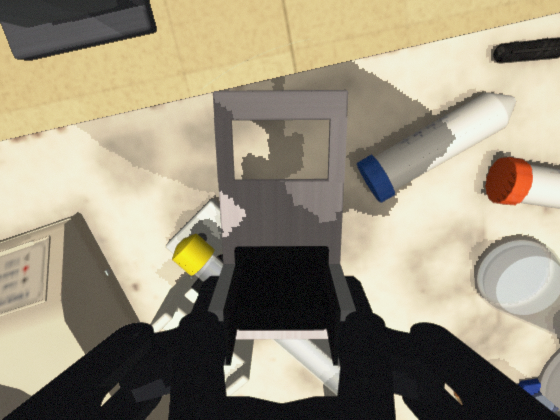

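```bash
python3 - <<'E'
from h import *
d=np.array([-.981,.194]);n=np.array([.194,.981]);T=np.array([.4454,.4521])
for uv,z in [((358,160),.02),((390,203),.01),((370,185),.012),((372,150),.025)]:
    p=at('w14',uv,z)[:2]-T; print(uv,p@d,p@n)
for L in (27,24):
  for th in (0,10,20,25,30,33,36):
    t=np.radians(th);c,s=np.cos(t),np.sin(t);h=39
    print(L,th,'dd %.1f dz %.1f tipz %.1f'%(L*c+h*s-L,-L*s+h*c-h, 73-(L+78.5)*s))
E
```

```text
(358, 160) 0.028758764240344892 0.0546799788016431
(390, 203) -0.006633593810527846 0.08356367809740453
(370, 185) 0.008207504969506884 0.06657548116210368
(372, 150) 0.03674599648386562 0.06299790409221961
27 0 dd 0.0 dz 0.0 tipz 73.0
27 10 dd 6.4 dz -5.3 tipz 54.7
27 20 dd 11.7 dz -11.6 tipz 36.9
27 25 dd 14.0 dz -15.1 tipz 28.4
27 30 dd 15.9 dz -18.7 tipz 20.3
27 33 dd 16.9 dz -21.0 tipz 15.5
27 36 dd 17.8 dz -23.3 tipz 11.0
24 0 dd 0.0 dz 0.0 tipz 73.0
24 10 dd 6.4 dz -4.8 tipz 55.2
24 20 dd 11.9 dz -10.6 tipz 37.9
24 25 dd 14.2 dz -13.8 tipz 29.7
24 30 dd 16.3 dz -17.2 tipz 21.8
24 33 dd 17.4 dz -19.4 tipz 17.2
24 36 dd 18.3 dz -21.6 tipz 12.8
```

apply_moves(
  motion=[
    [0, 0, -15, 0],
    [0, 0, -30, 0],
    [0, 0, -38, 0],
    [0, 0, -43, 0],
    [0, 0, -45, 0],
    [0, 0, -46.5, 0],
    [0, 0, -47.5, 0],
  ],
)

```text
time_s: 17.6
eef_pos: [0.4462, 0.453, 0.1154]
orientation: [[-0.981, 0.194, -0.005], [0.194, 0.981, -0.003], [0.004, -0.004, -1.0]]
wrist_force: [-0.1, -0.2, -1.5]
grip_width: 0.417
```

apply_moves(
  motion=[
    [-1, 0.2, -2, 0],
    [-3.5, 0.7, -4, 0],
    [-6.3, 1.2, -6, 0],
    [-9, 1.8, -9, 0],
    [-11.6, 2.3, -12, 0],
    [-11.6, 2.3, -12, 0],
  ],
)

```text
time_s: 18.2
eef_pos: [0.4364, 0.4557, 0.1056]
orientation: [[-0.981, 0.195, -0.001], [0.195, 0.981, -0.002], [0.001, -0.002, -1.0]]
wrist_force: [0.4, -1.2, 8.1]
grip_width: 0.413
```

```bash
python3 - <<'E'
from station import env
from h import *
s=shoot(env,'scene','s15'); print(s['time_s'],s['eef_pos'],s['wrist_force'],s['wrist_torque'],s['grip_width'],abs(s['joint_vel']).max())
crop('s15',70,180,200,160,4,'c15')
shoot(env,'wrist','w15')
E
```

```text
18.2 [0.43643631 0.45567408 0.10559025] [ 0.39009695 -1.23896961  8.10191163] [-0.53097551 -0.29117682 -0.10037648] 0.4127487172553506 0.2608921996811613
```

View pics/c15.png

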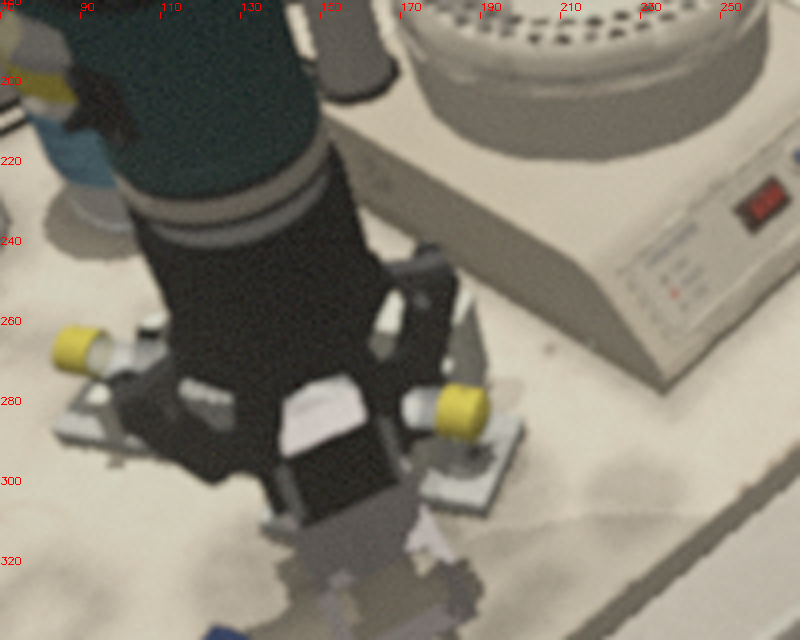

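View pics/w15.png

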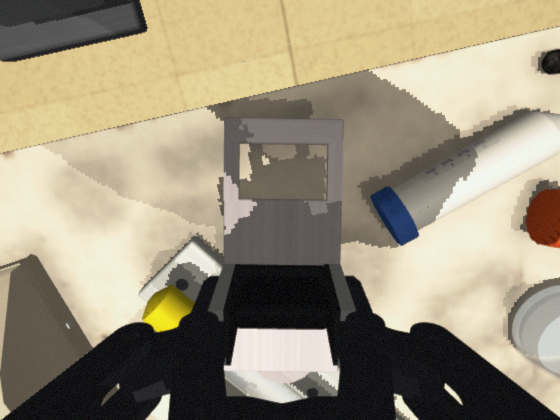

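apply_moves(
  motion=[
    [-1.5, 0.3, -4, 0],
    [-3.5, 0.7, -7, 0],
    [-5, 1, -10, 0],
    [-6.5, 1.3, -13, 0],
    [-7.5, 1.5, -15, 0],
    [-7.5, 1.5, -15, 0],
  ],
)

```text
time_s: 18.9
eef_pos: [0.4293, 0.4574, 0.0924]
orientation: [[-0.981, 0.195, -0.0], [0.195, 0.981, -0.001], [-0.0, -0.001, -1.0]]
wrist_force: [-2.1, -2.1, 7.4]
grip_width: 0.415
```

```bash
python3 - <<'E'
from station import env
from h import *
s=shoot(env,'wrist','w16'); print(s['time_s'],s['eef_pos'],s['wrist_force'],s['wrist_torque'],s['grip_width'],abs(s['joint_vel']).max())
E
```

```text
18.9 [0.42928432 0.45741786 0.09237514] [-2.05107567 -2.05381494  7.39896958] [-0.50427948  0.08459064 -0.0710021 ] 0.41528309159718885 0.2280819148318915
```

View pics/w16.png

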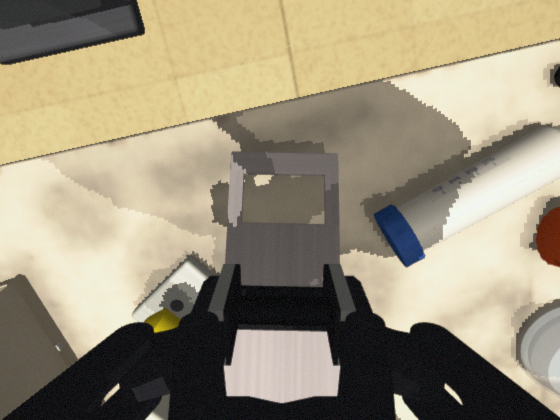

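```bash
cat > tilt.py <<'E'
from h import *
from scipy.optimize import least_squares
from station import env
T=np.array(env.capture.__self__.__dict__.get('x',0)) if False else None
HE=np.array([[-0.00029452387026227596, 0.949628616521962, 0.3133774145312212, 0.0785639667180101], [0.9999994207205627, -4.474668537615659e-05, 0.0010754330623424634, 0.0006443178592837606], [0.0010352846117262005, 0.3133775497388368, -0.9496280532426649, -0.12080154445758162],[0,0,0,1]])
K=np.array([[368.89332484016296, 0.0, 281.48498879263104], [0.0, 368.89332484016296, 208.37662170951063], [0,0,1]])
def pt(X): # tool coords -> px
    v=HE[:3,:3].T@(np.array(X)-HE[:3,3]); w=K@np.array([v[0],-v[1],-v[2]]); return w[:2]/w[2]
# plate pts (x,s,h above underside): tool = pivot + ...
# q: theta, px (tool x of pivot s=-12 line), pz tool z of pivot(h=38), lateral
def tool(q,x,s,h):
    th,ox,oz,oy=q; c,sn=np.cos(th),np.sin(th); a=s+.012; b=h-.038
    # along d: a c + b s ; up: -a s + b c ; tool z = -up
    return [ox+a*c+b*sn, oy-x if False else oy+x, oz-(-a*sn+b*c)]
PT=[(-.028,.067,.004),(.028,.067,.004),(-.021,.055,.004),(.021,.055,.004),(-.021,.029,.0),(.021,.029,.0)]
def fit(uv,prior=True):
    uv=np.array(uv,float)
    def f(q):
        r=[(pt(tool(q,*p))-u) for p,u in zip(PT,uv)]
        return np.r_[np.ravel(r),(q[1])/.001*1.0,(q[2]-.003)/.001]
    return least_squares(f,[.3,0,.003,0],loss='soft_l1'),f
if __name__=='__main__':
    for nm,uv in [('w13',[(214,91),(347,91),(232,120),(330,120),(233,181),(328,181)]),('w16',[(232,153),(337,153),(242,174),(325,174),(242,223),(324,223)])]:
        r,f=fit(uv); print(nm,np.degrees(r.x[0]),r.x[1:],r.fun.round(1))
E
python3 tilt.py
```

```text
w13 3.685183533054631 [9.29604519e-05 2.13259409e-03 1.50696085e-04] [-0.2  0.2  0.6  0.2 -0.5  0.7 -0.   0.7  1.6 -1.8 -1.  -1.8  0.1 -0.9]
w16 35.25352699390388 [-2.95673148e-06  2.76956873e-03  1.60109082e-03] [-0.6 -0.1 -1.  -0.1  1.8 -0.3 -1.4 -0.3  1.   0.5  0.5  0.5 -0.  -0.2]
```

apply_moves(
  motion=[
    [0, 0, 10, 0],
    [0, 0, 40, 0],
    [0, 0, 75, 0],
    [10, -2, 100, -8],
    [25, -6, 110, -16],
    [40, -10, 110, -24],
    [55, -14, 110, -32],
    [62, -16, 100, -40],
    [62, -16, 90, -45],
    [62, -16, 85, -45],
  ],
)

```text
time_s: 19.95
eef_pos: [0.4911, 0.4413, 0.1772]
orientation: [[-0.555, 0.832, -0.001], [0.832, 0.555, -0.001], [-0.0, -0.001, -1.0]]
wrist_force: [-0.2, 0.1, -1.4]
grip_width: 0.413
```

apply_moves(
  motion=[
    [0, 0, 0, 0],
    [0, 0, 0, 0],
  ],
)

```text
time_s: 20.15
eef_pos: [0.4907, 0.4417, 0.1775]
orientation: [[-0.557, 0.831, -0.001], [0.831, 0.557, -0.0], [0.0, -0.001, -1.0]]
wrist_force: [-0.2, -0.4, -1.4]
grip_width: 0.413
```

```bash
python3 - <<'E'
from station import env
from h import *
s=shoot(env,'wrist','w17'); print(s['time_s'],s['eef_pos'],s['orientation'],s['wrist_force'],s['wrist_torque'],s['grip_width'],abs(s['joint_vel']).max())
shoot(env,'scene','s17'); crop('s17',70,180,200,160,4,'c17'); crop('w17',190,90,180,150,4,'c18')
E
```

```text
20.15 [0.49073807 0.44166153 0.17748457] [[-5.56970550e-01  8.30531529e-01 -1.08909437e-03]
 [ 8.30532198e-01  5.56970471e-01 -4.02292424e-04]
 [ 2.72476864e-04 -1.12859298e-03 -9.99999326e-01]] [-0.22588336 -0.36747809 -1.4475194 ] [ 0.01711975 -0.03757281 -0.03930823] 0.41329285726596243 0.47412551460714303
```

View pics/c17.png

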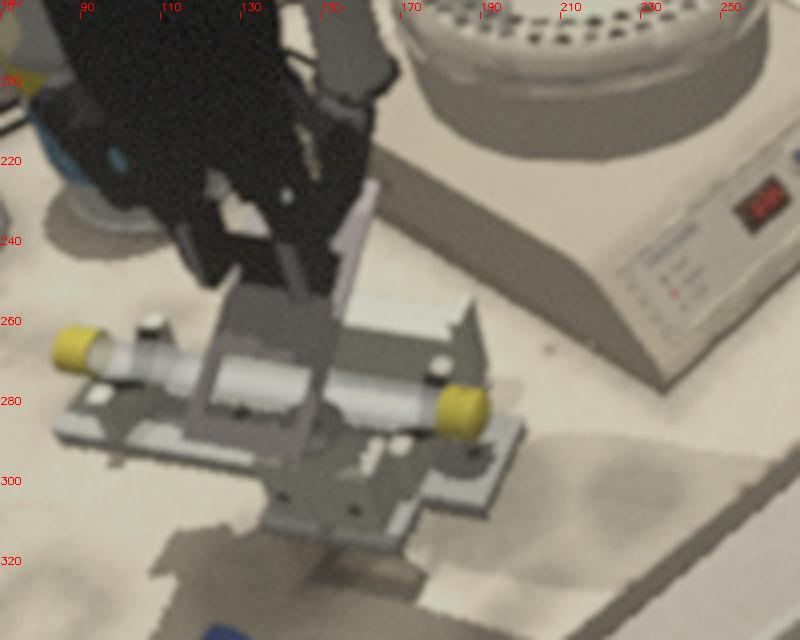

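View pics/c18.png

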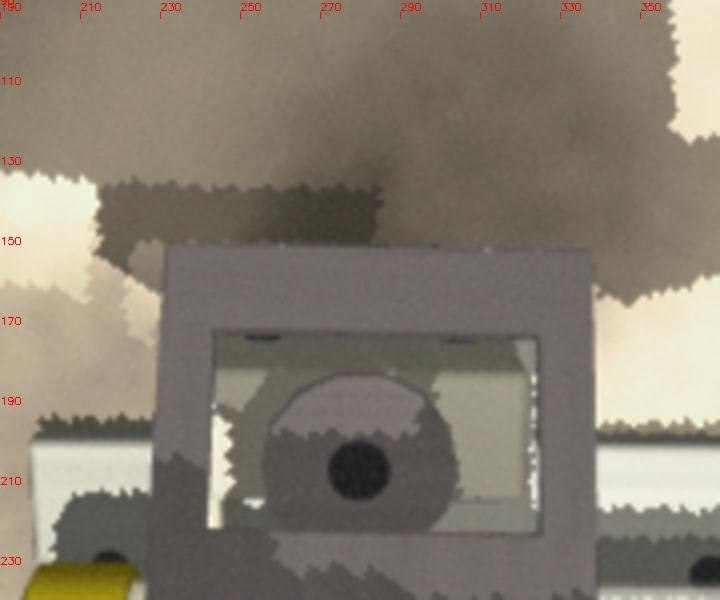

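```bash
cat > m17.py <<'E'
from tilt import *
np.set_printoptions(precision=4,suppress=True)
r,f=fit([(231,151),(338,152),(243.3,173),(325,174),(242,222),(325.5,223)]); q=r.x
print(np.degrees(q[0]),q[1:],r.fun.round(1))
Tz=.1775
S=np.array([.4907,.4417]); R=np.array([[-.557,.8305],[.8305,.557]]) # tool x,y in world
p=at('w17',(279.8,207.5),.073)[:2]; print('stud world',p,'tool',(p-S)@R)
for n,s,h in [('bar in top',.055,.004),('bar in bot',.055,0),('bar out bot',.067,0),('s29bot',.029,0),('s29top',.029,.004),('plain bot',-.055,0)]:
    X=tool(q,0,s,h); print(n,np.array(X)*1000, 'z',(Tz-X[2])*1000)
E
python3 m17.py
```

```text
34.27012449958968 [-0.0003  0.0021  0.0018] [ 0.4  0.6 -1.2 -0.4  0.6 -0.3 -0.6 -1.3  1.2  1.  -0.4 -0.  -0.3 -0.9]
stud world [0.4879 0.4462] tool [0.0053 0.0002]
bar in top [35.8986  1.818  67.8858] z 109.61417543586383
bar in bot [33.6462  1.818  71.1914] z 106.30860735894996
bar out bot [43.563   1.818  77.9485] z 99.55146467879352
s29bot [12.1601  1.818  56.5509] z 120.94908316595554
s29top [14.4124  1.818  53.2453] z 124.25465124286941
plain bot [-57.2569   1.818    9.2509] z 168.24908192705055
```

apply_moves(
  motion=[
    [-1.1, -0.7, -10, 0],
    [-1.1, -0.7, -22, 0],
    [-1.1, -0.7, -32, 0],
    [-1.1, -0.7, -39, 0],
    [-1.1, -0.7, -43, 0],
    [-1.1, -0.7, -44, 0],
    [-1.1, -0.7, -44, 0],
  ],
)

```text
time_s: 20.95
eef_pos: [0.4901, 0.441, 0.1336]
orientation: [[-0.556, 0.831, -0.0], [0.831, 0.556, -0.0], [0.0, -0.0, -1.0]]
wrist_force: [0.4, -0.4, -1.3]
grip_width: 0.412
```

```bash
python3 - <<'E'
from station import env
from h import *
s=shoot(env,'wrist','w18'); print(s['time_s'],s['eef_pos'],s['orientation'],s['wrist_force'],s['wrist_torque'],s['grip_width'],abs(s['joint_vel']).max())
shoot(env,'scene','s18'); crop('s18',90,220,130,110,6,'c17'); crop('w18',190,90,180,150,4,'c18')
E
```

```text
20.95 [0.49009703 0.44103082 0.1336429 ] [[-5.56327124e-01  8.30963232e-01 -4.87722009e-04]
 [ 8.30963342e-01  5.56327172e-01 -4.52953229e-05]
 [ 2.33694258e-04 -4.30478128e-04 -9.99999880e-01]] [ 0.38808002 -0.42582879 -1.32984732] [-0.0634754  -0.00837397  0.02870664] 0.4122394249322634 0.41983116436213763
```

View pics/c17.png

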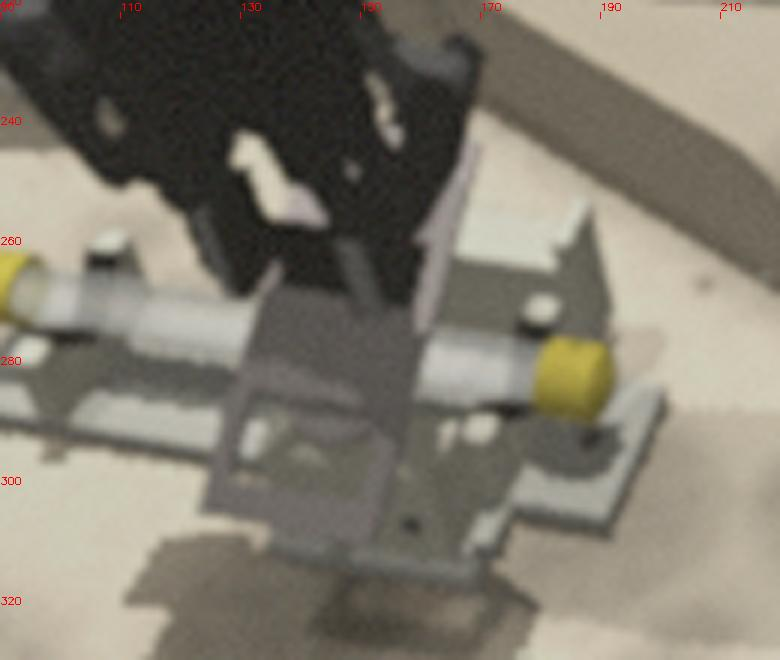

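View pics/c18.png

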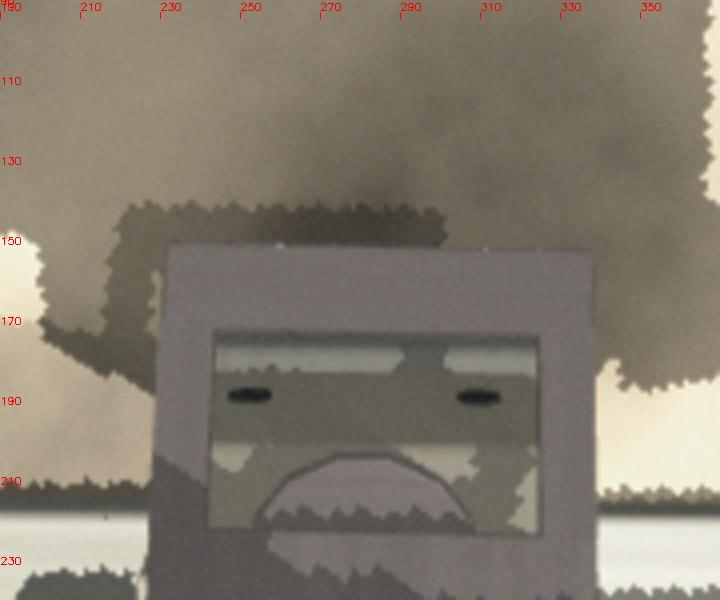

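apply_moves(
  motion=[
    [1.6, -5, 0, 0],
    [4.4, -9, 0, 0],
    [7.1, -13.3, 0, 0],
    [9, -16, 0, 0],
    [10.5, -18, 0, 0],
    [11, -19, 0, 0],
    [11, -19, 0, 0],
  ],
)

```text
time_s: 21.75
eef_pos: [0.5015, 0.422, 0.1342]
orientation: [[-0.556, 0.831, 0.0], [0.831, 0.556, 0.001], [0.0, 0.0, -1.0]]
wrist_force: [-0.3, 0.7, -1.4]
grip_width: 0.415
```

```bash
python3 - <<'E'
from station import env
from h import *
s=shoot(env,'wrist','w19'); print(s['time_s'],s['eef_pos'],s['orientation'][:2,1],s['wrist_force'],s['wrist_torque'],s['grip_width'],abs(s['joint_vel']).max())
shoot(env,'scene','s19'); crop('s19',90,220,130,110,6,'c17'); crop('w19',190,90,180,150,4,'c18')
E
```

```text
21.75 [0.50146572 0.4220271  0.13417359] [0.83114313 0.55605832] [-0.28333061  0.71092211 -1.43356063] [-0.01621173  0.04059427  0.00877239] 0.4151276385685556 0.42293491944216777
```

View pics/c17.png

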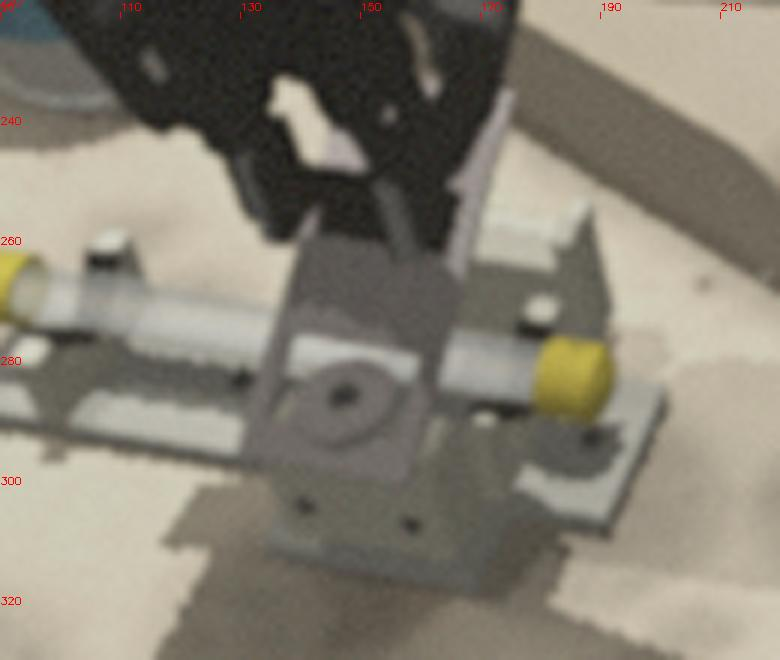

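View pics/c18.png

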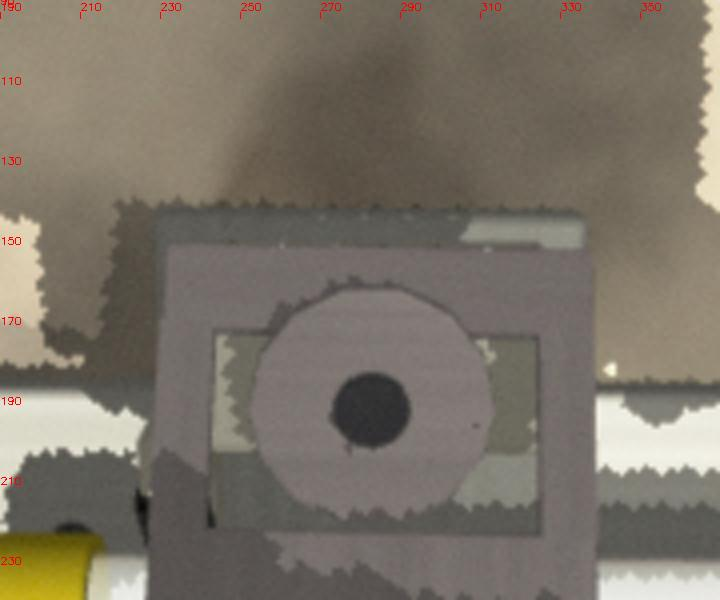

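apply_moves(
  motion=[
    [1.9, -2.9, -2, 0],
    [3.6, -5.4, -4.4, 0],
    [5.4, -8, -6.7, 0],
    [6.8, -10.2, -9, 0],
    [8.4, -12.5, -11.5, 0],
    [9.9, -14.8, -14, 0],
    [9.9, -14.8, -14, 0],
  ],
)

```text
time_s: 22.55
eef_pos: [0.5112, 0.408, 0.1198]
orientation: [[-0.556, 0.831, 0.0], [0.831, 0.556, 0.002], [0.001, 0.001, -1.0]]
wrist_force: [-1.6, 4.9, -1.1]
grip_width: 0.417
```

```bash
python3 - <<'E'
from station import env
from h import *
s=shoot(env,'wrist','w20'); print(s['time_s'],s['eef_pos'],s['orientation'][:2,1],s['wrist_force'],s['wrist_torque'],s['grip_width'],abs(s['joint_vel']).max())
shoot(env,'scene','s20'); crop('s20',90,220,130,110,6,'c17'); crop('w20',190,70,180,150,4,'c18')
E
```

```text
22.55 [0.51121894 0.40803622 0.11979618] [0.83106285 0.55617725] [-1.63883075  4.88319262 -1.07879011] [ 1.28552294  0.48501587 -0.05999084] 0.4171711020356109 0.2736410652982641
```

View pics/c17.png

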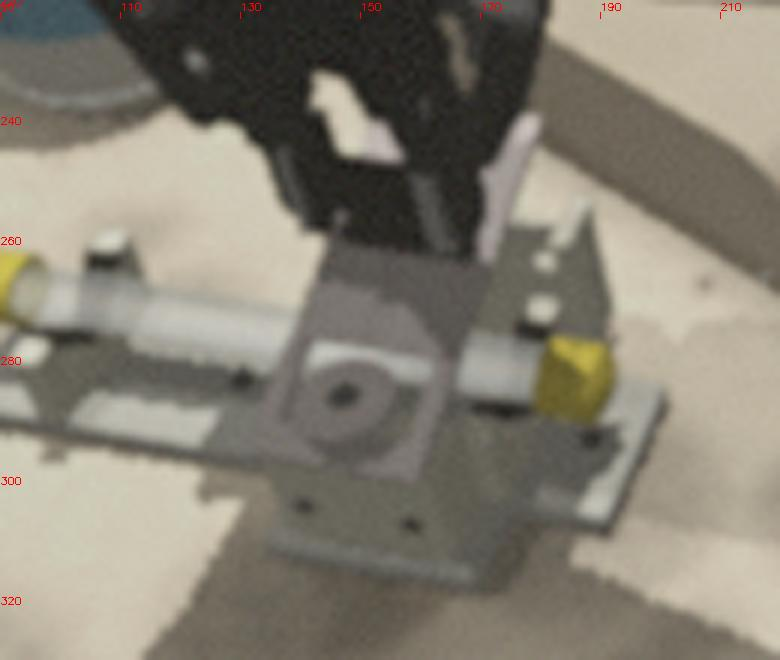

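View pics/c18.png

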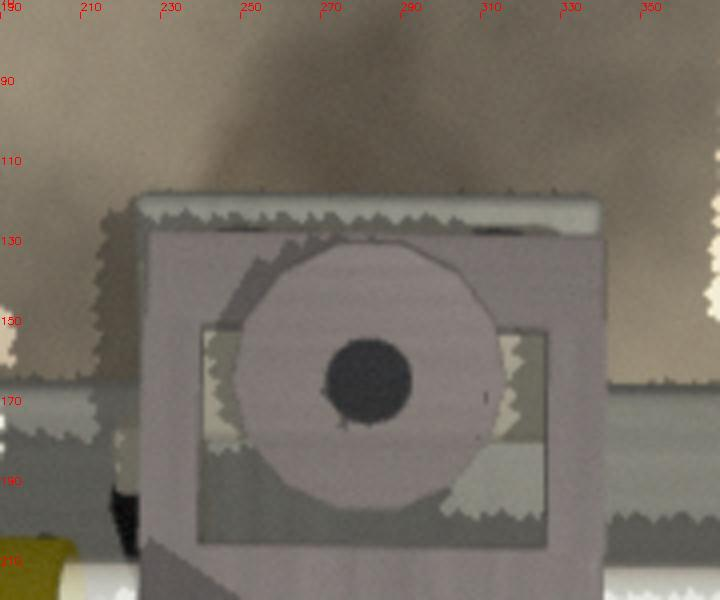

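```bash
cat > m20.py <<'E'
from tilt import *
np.set_printoptions(precision=4,suppress=True)
g=lambda x,y:(190+x/4,70+y/4)
r,f=fit([g(148,233),g(606,236),g(203,328),g(547,330),g(197,544),g(547,547)]); q=r.x
print(np.degrees(q[0]),q[1:],r.fun.round(1))
Tz=.1198
for n,s,h in [('bar in top',.055,.004),('bar in bot',.055,0),('bar out bot',.067,0),('s29bot',.029,0),('s29top',.029,.004),('plain bot',-.055,0)]:
    X=tool(q,0,s,h); print(n,np.array(X)*1000, 'z',(Tz-X[2])*1000)
S=np.array([.5112,.408]); R=np.array([[-.556,.831],[.831,.556]])
print((at('w20',g(369,378),.073)[:2]-S)@R)
E
python3 m20.py
```

```text
22.91571810287572 [-0.0005  0.0019  0.0016] [-0.   0.2 -0.8 -0.5  0.2  0.5 -0.  -0.   2.1  0.1 -0.5 -0.7 -0.5 -1.1]
bar in top [47.9536  1.6017 59.3164] z 60.48362615473134
bar in bot [46.3961  1.6017 63.0007] z 56.79931166873053
bar out bot [57.449   1.6017 67.6732] z 52.12679190802308
s29bot [22.448   1.6017 52.8769] z 66.92310448359669
s29top [24.0055  1.6017 49.1926] z 70.60741896959748
plain bot [-54.9226   1.6017  20.1693] z 99.63074280854885
[0.0451 0.0018]
```

apply_moves(
  motion=[
    [2.2, -3.3, -3, 0],
    [4.4, -6.6, -6.5, 0],
    [5.7, -8.5, -9, 0],
    [7, -10.4, -12, 0],
    [8.2, -12.2, -14.5, 0],
    [9.2, -13.7, -17, 0],
    [9.2, -13.7, -17, 0],
  ],
)

```text
time_s: 23.35
eef_pos: [0.52, 0.395, 0.1024]
orientation: [[-0.557, 0.831, -0.0], [0.831, 0.557, 0.002], [0.002, 0.001, -1.0]]
wrist_force: [-2.4, 4.7, -1.3]
grip_width: 0.412
```

```bash
python3 - <<'E'
from station import env
from h import *
s=shoot(env,'wrist','w21'); print(s['time_s'],s['eef_pos'],s['orientation'][:2,1],s['wrist_force'],s['wrist_torque'],s['grip_width'],abs(s['joint_vel']).max())
shoot(env,'scene','s21'); crop('s21',90,220,130,110,6,'c17'); crop('w21',190,70,180,150,4,'c18')
E
```

```text
23.35 [0.51996662 0.39496227 0.10244493] [0.83078434 0.5565936 ] [-2.38628468  4.68246195 -1.29560524] [ 1.26925215  0.59875226 -0.09558675] 0.41181710978799335 0.31323246880835265
```

View pics/c17.png

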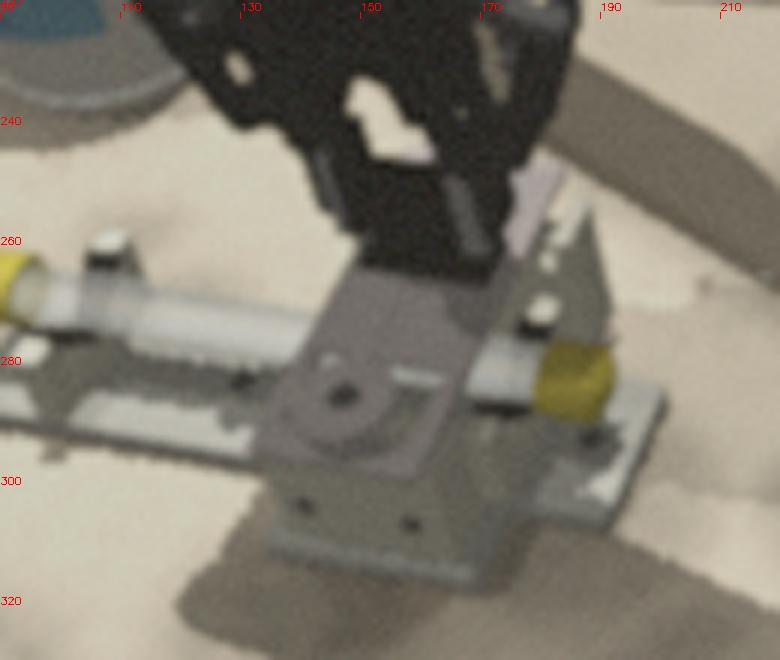

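View pics/c18.png

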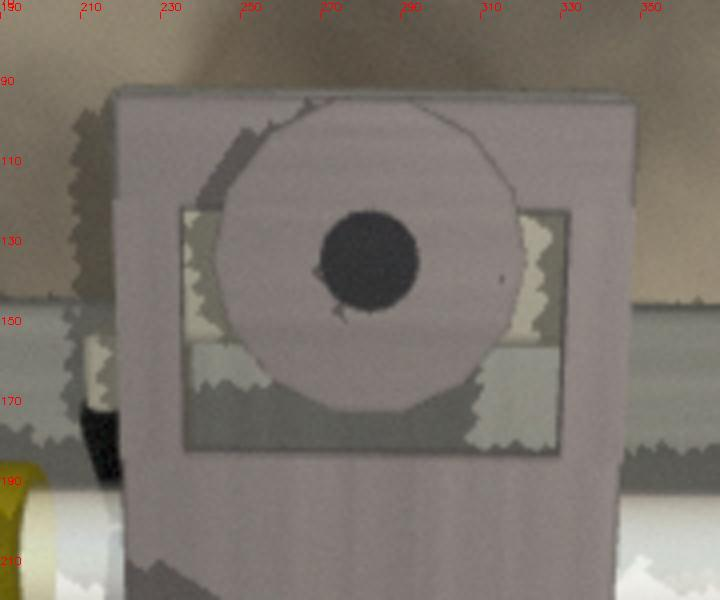

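```bash
cat > m21.py <<'E'
from tilt import *
np.set_printoptions(precision=4,suppress=True)
g=lambda x,y:(190+x/4,70+y/4)
r,f=fit([g(115,96),g(637,101),g(182,209),g(570,210),g(186,450),g(560,455)]); q=r.x
print(np.degrees(q[0]),q[1:],r.fun.round(1))
Tz=.1024
for n,s,h in [('bar in top',.055,.004),('bar in bot',.055,0),('bar out bot',.067,0),('s29bot',.029,0),('s29top',.029,.004),('plain bot',-.055,0)]:
    X=tool(q,0,s,h); print(n,np.array(X)*1000, 'z',(Tz-X[2])*1000)
S=np.array([.5200,.3950]); R=np.array([[-.556,.831],[.831,.556]])
print((at('w21',g(369,260),.073)[:2]-S)@R)
E
python3 m21.py
```

```text
5.595550044038819 [0.     0.0022 0.0015] [-0.5  0.6  0.3 -0.7 -0.1  1.2 -0.2  1.   1.6 -0.9 -0.5 -2.2  0.  -0.8]
bar in top [63.3999  1.5081 42.6193] z 59.78067935467019
bar in bot [63.0099  1.5081 46.6003] z 55.79973945110595
bar out bot [74.9527  1.5081 47.7703] z 54.62967220607711
s29bot [37.1338  1.5081 44.0651] z 58.334885148668455
s29top [37.5238  1.5081 40.0842] z 62.3158250522327
plain bot [-46.466    1.5081  35.8746] z 66.52535586387037
[0.0607 0.0017]
```

apply_moves(
  motion=[
    [0.5, -0.8, -1.5, 0],
    [1, -1.5, -3, 0],
    [1.1, -1.6, -4.2, 0],
    [1.1, -1.6, -5, 0],
    [1.1, -1.6, -5.5, 0],
    [1.1, -1.6, -5.5, 0],
  ],
)

```text
time_s: 24.05
eef_pos: [0.5212, 0.3933, 0.0971]
orientation: [[-0.557, 0.831, -0.0], [0.831, 0.557, 0.002], [0.002, 0.001, -1.0]]
wrist_force: [-2.7, 3.2, 2.8]
grip_width: 0.416
```

```bash
python3 - <<'E'
from station import env
from h import *
s=shoot(env,'wrist','w22'); print(s['time_s'],s['eef_pos'],s['orientation'][:2,1],s['wrist_force'],s['wrist_torque'],s['grip_width'],abs(s['joint_vel']).max())
shoot(env,'scene','s22'); crop('s22',90,220,130,110,6,'c17'); crop('w22',190,70,180,150,4,'c18')
E
```

```text
24.05 [0.52123513 0.39332197 0.09710502] [0.8306925  0.55673023] [-2.65231291  3.24122728  2.76776766] [ 1.11259079  0.74442725 -0.0183707 ] 0.41577136615086224 0.1447485024200465
```

View pics/c17.png

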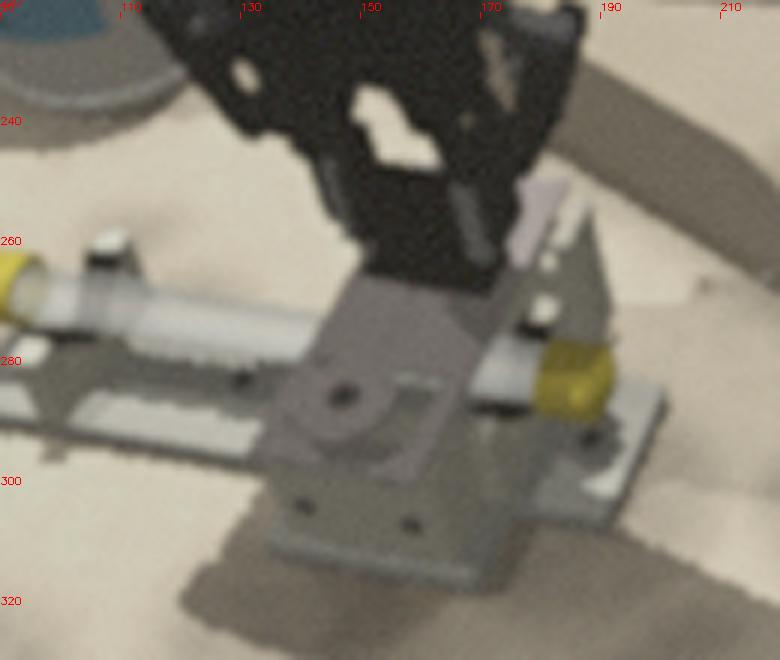

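View pics/c18.png

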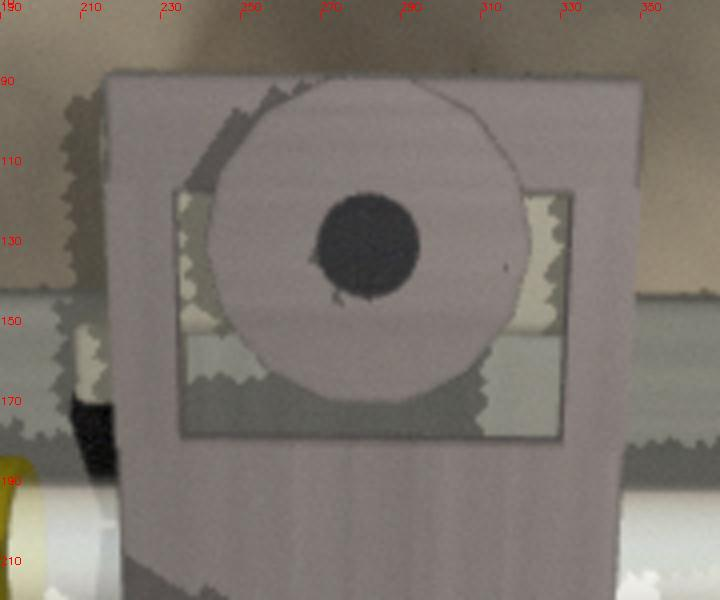

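apply_moves(
  motion=[
    [-0.5, 0.8, 0.8, 0],
    [-1.8, 2.7, 0.8, 0],
    [-3.2, 4.8, 0.8, 0],
    [-4.3, 6.5, 0.8, 0],
    [-5, 7.5, 0.8, 0],
    [-5, 7.5, 0.8, 0],
  ],
)

```text
time_s: 24.75
eef_pos: [0.5156, 0.4007, 0.0974]
orientation: [[-0.557, 0.83, -0.001], [0.83, 0.557, 0.002], [0.002, -0.0, -1.0]]
wrist_force: [0.5, -0.0, -1.1]
grip_width: 0.413
```

```bash
python3 - <<'E'
from station import env
from h import *
s=shoot(env,'wrist','w23'); print(s['time_s'],s['eef_pos'],s['orientation'][:2,1],s['wrist_force'],s['wrist_torque'],s['grip_width'],abs(s['joint_vel']).max())
shoot(env,'scene','s23'); crop('s23',90,220,130,110,6,'c17'); crop('w23',190,70,180,150,4,'c18')
E
```

```text
24.75 [0.51558112 0.40068575 0.09743917] [0.83041459 0.55714596] [ 0.46956797 -0.04425463 -1.11363016] [-0.02691819  0.01438546  0.02399395] 0.4129566806447971 0.2629577386624608
```

View pics/c17.png

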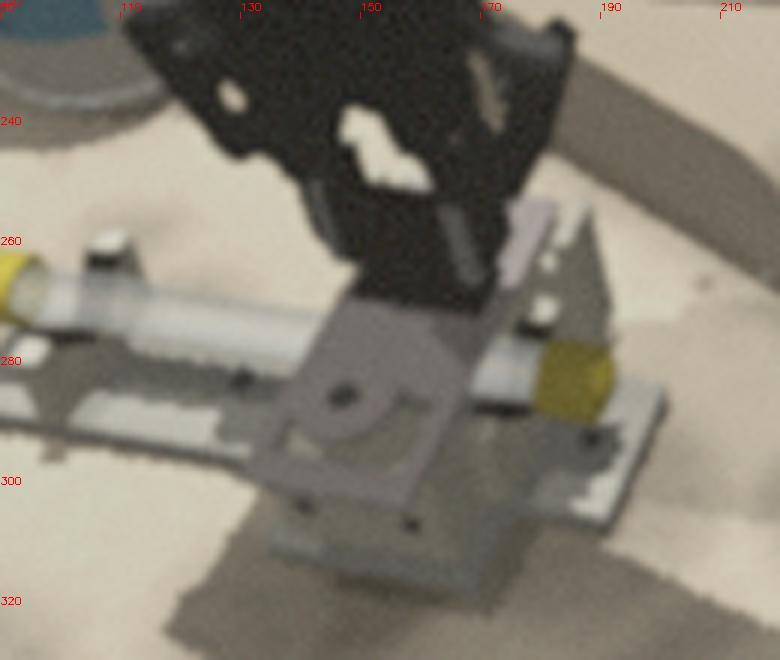

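View pics/c18.png

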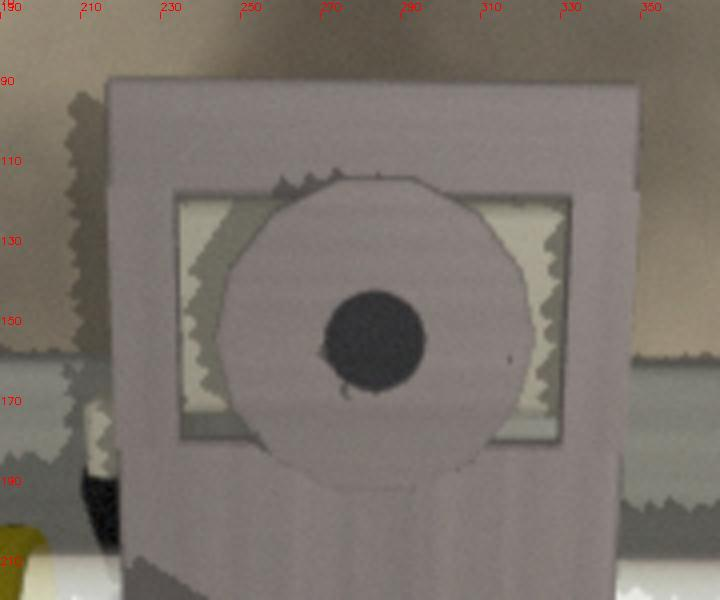

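apply_moves(
  motion=[
    [0, 0, -0.5, 0],
    [0, 0, -1, 0],
    [0, 0, -1.4, 0],
    [0, 0, -1.4, 0],
  ],
)

```text
time_s: 25.25
eef_pos: [0.516, 0.4006, 0.0967]
orientation: [[-0.557, 0.831, -0.001], [0.831, 0.557, 0.002], [0.002, 0.0, -1.0]]
wrist_force: [-1.0, -1.0, 4.7]
grip_width: 0.414
```

apply_moves(
  motion=[
    [0, 0, 0.3, 0],
    [0, 0, 0.3, 0],
    [0, 0, 0.3, 0],
    [0, 0, 0.3, 0],
  ],
  fingers=48,
)

```text
time_s: 25.65
eef_pos: [0.5158, 0.4006, 0.0967]
orientation: [[-0.557, 0.83, -0.001], [0.83, 0.557, 0.002], [0.002, 0.0, -1.0]]
wrist_force: [0.5, 0.2, 0.1]
grip_width: 0.567
```

```bash
python3 - <<'E'
from station import env
from h import *
s=shoot(env,'wrist','w24'); print(s['time_s'],s['eef_pos'],s['wrist_force'],s['grip_width'],abs(s['joint_vel']).max())
E
```

```text
25.65 [0.51581007 0.40062661 0.0967416 ] [0.52852823 0.16333268 0.06238144] 0.5666669667478911 0.11474063091970213
```

View pics/w24.png

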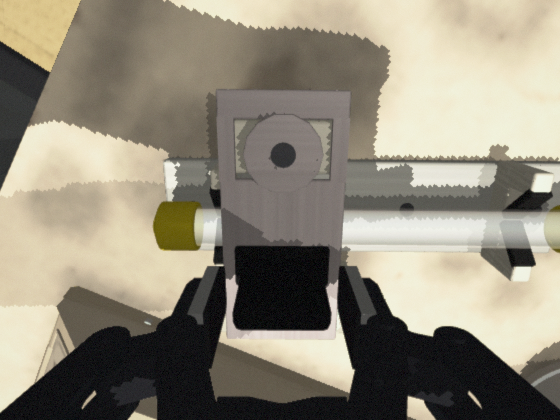

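Released with both fingers clear of the tab; retreating straight up.

apply_moves(
  motion=[
    [0, 0, 4, 0],
    [0, 0, 12, 0],
    [0, 0, 30, 0],
    [0, 0, 60, 0],
    [0, 0, 100, 0],
    [0, 0, 145, 0],
    [0, 0, 190, 0],
    [-10, -20, 210, 0],
    [-30, -50, 215, 0],
    [-30, -50, 215, 0],
  ],
)

```text
time_s: 26.7
eef_pos: [0.4844, 0.3459, 0.3138]
orientation: [[-0.554, 0.833, -0.001], [0.833, 0.554, 0.0], [0.001, -0.001, -1.0]]
wrist_force: [0.1, -0.6, -0.2]
grip_width: 0.559
```

```bash
python3 - <<'E'
from station import env
from h import *
s=shoot(env,'wrist','w25'); print(s['time_s'],s['eef_pos'],s['wrist_force'],s['grip_width'],abs(s['joint_vel']).max())
shoot(env,'scene','s25'); crop('s25',70,220,170,110,4,'c17'); crop('w25',130,60,200,150,4,'c18'); shoot(env,'side','d25')
E
```

```text
26.7 [0.48444105 0.3459321  0.31379473] [ 0.11940065 -0.6320886  -0.21211551] 0.5589302358736279 3.2275250373228292
```

View pics/c17.png

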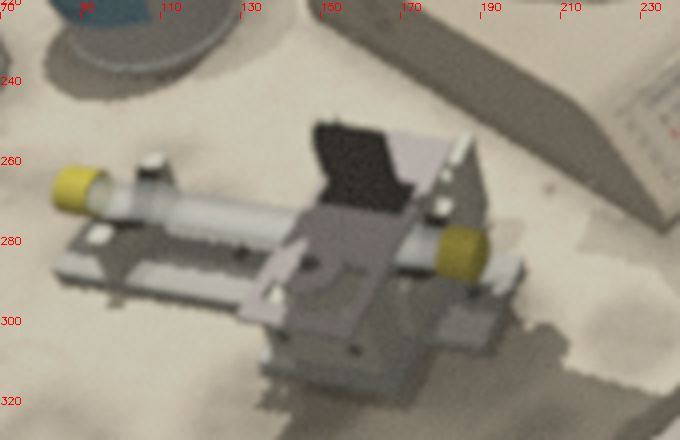

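View pics/w25.png

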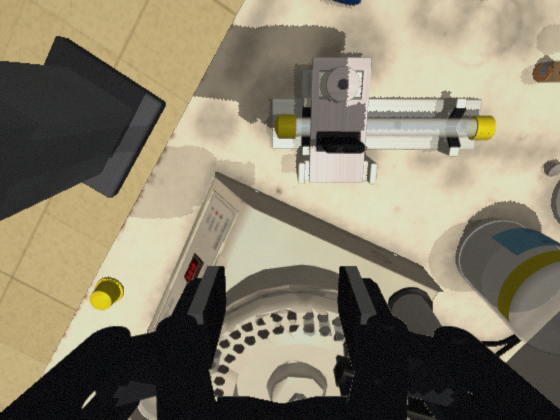

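View pics/d25.png

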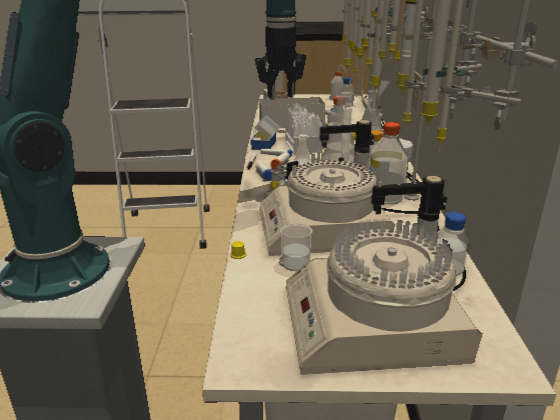

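View pics/c18.png

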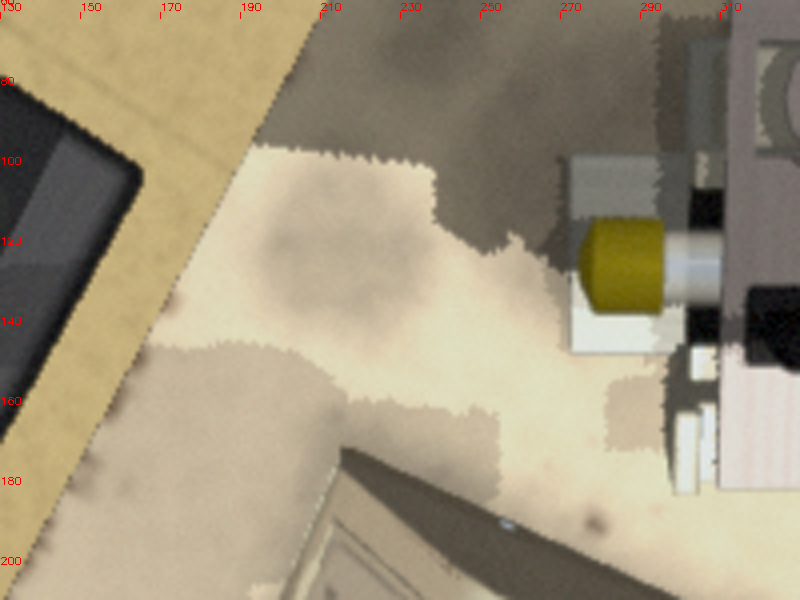

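```bash
python3 - <<'E'
from h import *
crop('w25',260,40,240,150,3,'c19')
E
```

```text
(no output)
```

View pics/c19.png

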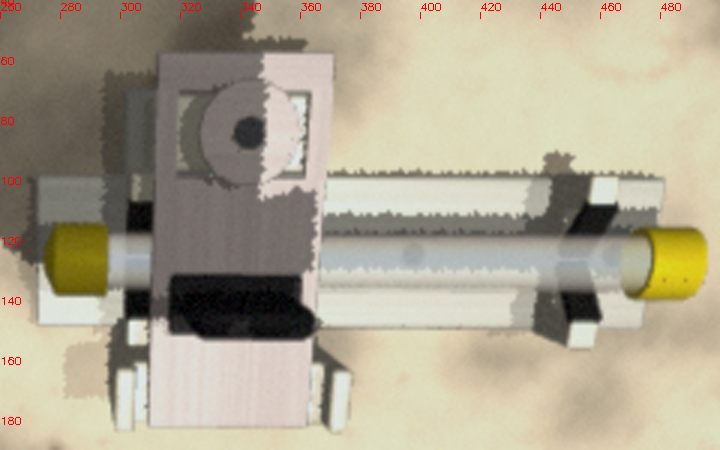

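apply_moves(
  motion=[
    [0, 0, 0, 0],
    [0, 0, 0, 0],
    [0, 0, 0, 0],
  ],
)

```text
time_s: 27.15
eef_pos: [0.486, 0.3517, 0.3119]
orientation: [[-0.558, 0.83, -0.0], [0.83, 0.558, 0.003], [0.002, 0.001, -1.0]]
wrist_force: [-0.1, -0.4, 0.5]
grip_width: 0.561
```

```bash
python3 - <<'E'
from station import env
s=env.read_state(); print(s['time_s'],s['wrist_force'],abs(s['joint_vel']).max())
print(env.job_done())
E
```

```text
27.15 [-0.07331014 -0.39214987  0.50409664] 0.21987425760311075
the job is handed in; nothing more can be done
None
```

The column is in the cradle and the keeper plate locks it in. I handed the job in at 27.2 s with the gripper empty and well clear.

- **Column:** I gripped it at 24 N and lowered it into the two saddles. The contact force peaked at about 6.5 N before I let go.
- **Keeper:** I gripped the tab by its narrow faces so the plate could pivot. Pressing its plain end on the stud head raised that end to about 34°. I then passed the end bar under the head up to the stem, levelled the plate, slid it 9 mm so the eye was centred on the stud, and released it.

**Last checks**
- **Position:** the final pictures show the column in both saddles and the eye under the stud head. The plate's plain end is on the rest between the ears.
- **Left alone:** the beaker and stopper stand where they did at the start.
- **Forces:** readings at the end of each move call stayed under about 9 N in the keeper stages. The plate touched only the stud, block and rest.

**Disagreements**
- The scene and wrist cameras put the stud about 5 mm apart. I used the wrist camera.
- My camera fit of the plate's tilt read about 3.7° when the plate was actually level. I judged it level from the pictures and from contact at the expected height, not from that fit.
- I did not measure the 3 mm gap between plate and glass directly.

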